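# Sort the sample tins into their trays

### The arm

A 6-joint arm with a two-finger parallel gripper is mounted at the origin on the work surface. World frame = base frame: x ahead of the robot, y to its left, z up, the work surface at z = 0. Lengths are in m, angles in rad, forces in N, time in s.
With the tool pointing down it reaches from about 0.275 to 0.85 m from the base axis. Payload 5.2 kg.
Tool frame: the origin (TCP) lies on the centre line of the jaws, within the pads' length; the fingertips stand 25 mm ahead of it and the grasp point (between the pads) lies 6 mm ahead of it; z points along the fingers, y is the direction in which the jaws open and shut (so a half turn about z gives the same grasp; the last joint's range is limited). The gripper opens to 85 mm and grips with 20 to 120 N. Pads are 22 mm wide; open, the fingers measure 114 mm over their backs; the gripper's body (76 mm by 85 mm) begins 54 mm behind the grasp point. The pads swing forward as they close: fully open they stand 13 mm farther back than shut.
Start: joints at [-1.407, 0.259, 1.535, -0, 1.348, -0.203], TCP at [0.197, -0.513, 0.256] pointing down, gripper open.
Joint ranges: [-3.14, 3.14], [-0.91, 2.08], [0.19, 2.58], [-1.22, 4.36], [0.22, 2.71], [-3.12, 3.12]. Speed limits (rad/s): [2.57, 2.57, 3.14, 3.14, 3.14, 3.14].

### API

Orientations are given as a unit quaternion [w, x, y, z].
In Python, from workcell import ctrl gives the robot as it stands.
- The arm moves only by the shell command python3 -m creep 'ROWS' [FORCE]. ROWS is JSON, a list of rows, each a list of 7 numbers: the turn, a rotation vector about the tool's x, y, z in rad, then the shift along the tool's x, y, z in cm, then the finger opening in cm, from 0 to 8.54. A call has 1 to 5 rows; each row is the pose to reach, as a shift and turn from the pose commanded when the call began, along the tool's axes at that moment; what a row does not reach only later rows make up. A row lasts 1/10 s, in which the tool goes at most 50 mm and 8.59 degrees, less where a joint would pass 70% of its speed; a pose out of reach is approached as far as the arm can. A call with a gripper value outside its range is refused whole. The fingers move at their own pace and stop on an object; FORCE is the grip in N (left out, the last holds). Time passes only in rows, so rows that repeat a pose let the fingers close. It gives the time, the measured TCP pose, the force and the opening at its end, in the units of the state.
- ctrl.read_state(): the state, without advancing time (a new reading comes with each control period).
- ctrl.read_camera(name): name is "scene" or "top" or "wrist"; returns the picture (384x512x3 uint8, red, green, blue); there is no depth.
- ctrl.get_calibration(name): a dict with "fx", "fy", "cx", "cy" (pixels), "world_to_cam" (4x4, takes a point from world to camera coordinates). Camera axes: x right, y down, z forward; pixel columns grow to the right and rows downward; lengths in m; the calibration is good to about 2 mm. A picture is of the moment at which its call begins: read the wrist's pose just before it. get_calibration takes no time and is no camera call; for the wrist camera it gives the pose at the moment of the call.
- ctrl.sign_off(): hands the job in, once; it reports no verdict.
The state is a dict: "clock": time; "q": joint angles; "qd": joint speeds; "joint_torque": joint torques, N m; "tool_pos": TCP position; "ee_rot": TCP orientation; "wrist_force": force on the tool from outside, world axes, zero at the start; "wrist_torque": the same for the moment, N m; "grip_width": finger opening in m.
Only numpy, scipy, OpenCV 4.12 (cv2) and the standard library are available. Lean on these libraries where they do the work, as an engineer would, in place of code of your own. Each camera call takes 0.05 s, during which the arm holds its last target.

### The job

Sort the mixed samples lying loose on the packing table: both gold oblong tins go into the small blue tray, both round tins into the white tray, and the glass jar into the green tray; the big crates of empty tins are not part of this. Each must rest flat on its tray's floor, lid up and not on top of another, with the jar kept upright all the way; do not knock or shift the scissors and the spray bottle.

Things in the scene. Friction and masses are not known exactly. Their poses are not given: they have to be found in the camera images.
- gold_tin_a: gold oblong tin with a ring pull, 80 x 52 mm and 24 mm high, loose, about 0.12 kg, lying flat with its lid up. Origin: centre of its underside; x along its length, z up. gold_tin_b looks the same.
- gold_tin_b: gold oblong tin with a ring pull, 80 x 52 mm and 24 mm high, loose, about 0.12 kg, lying flat with its lid up. Origin: centre of its underside; x along its length, z up. gold_tin_a looks the same.
- round_tin_a: round tin with a silver lid with a ring pull, silver sides and a blue band, 58 mm diameter, 38 mm high, loose, about 0.13 kg, standing lid up. Origin: centre of its underside; z up. round_tin_b looks the same.
- round_tin_b: round tin with a silver lid with a ring pull, silver sides and a blue band, 58 mm diameter, 38 mm high, loose, about 0.13 kg, standing lid up. Origin: centre of its underside; z up. round_tin_a looks the same.
- jar: amber glass jar with a red lid, 56 mm diameter, 72 mm high, loose, about 0.17 kg, standing upright. Origin: centre of its underside; z up.
- tray_blue: blue plastic tray, fixed to the table, open at the top: outside 124 mm (its x) by 198 mm (its y) by 24 mm high, walls and floor 4 mm thick, so inside 116 x 190 mm. Empty at the start. Origin: centre of its underside (on the table); its inner floor is 4 mm above that; z up.
- tray_white: white plastic tray, fixed to the table, open at the top: outside 124 mm (its x) by 198 mm (its y) by 24 mm high, walls and floor 4 mm thick, so inside 116 x 190 mm. Empty at the start. Origin: centre of its underside (on the table); its inner floor is 4 mm above that; z up.
- tray_green: green plastic tray, fixed to the table, open at the top: outside 124 mm (its x) by 198 mm (its y) by 24 mm high, walls and floor 4 mm thick, so inside 116 x 190 mm. Empty at the start. Origin: centre of its underside (on the table); its inner floor is 4 mm above that; z up.
- scissors: bystander: steel scissors with orange handles, lying flat at the left (+y) side of the tins, 140 mm long, 60 mm wide, 8 mm high, loose. Origin near the pivot, on the table; x towards the blade tips. To be left alone.
- spray_bottle: bystander: white spray bottle with a light blue label and red spray head, 60 mm diameter, 137 mm high, loose, standing upright at the side (-y) of the trays. Origin: centre of its underside. To be left alone.

How it is judged:
By the outcome, as a careful person would: the job done as asked, in the order asked, and still so for the second after the job is handed in, with the robot touching nothing.
It also fails if it takes over 128 s, if anything falls off the work surface, if the arm or the gripper's body presses on something with over 40 N, if the wrist force passes 120 N, or if a joint passes its speed limit or range.

## Working session

There is one attempt and no reset: what is moved stays moved. The work goes in short steps, Python scripts to look and compute and a shell command to move; the robot and the scene stay as the last step left them, time stands still between calls to the robot, and variables do not carry over. Pictures are saved under pics/ and viewed, and the job is handed in when it is done.

```bash
ls; mkdir -p pics
python3 - <<'E'
from workcell import ctrl
import cv2
s=ctrl.read_state();print({k:(v if not hasattr(v,'round') else v.round(3)) for k,v in s.items()} if 0 else s)
for n in ("top","scene","wrist"):
    im=ctrl.read_camera(n);cv2.imwrite(f"pics/{n}0.png",im[:,:,::-1])
    print(n,ctrl.get_calibration(n))
E
```

```text
pics
{'clock': 0.0, 'q': array([-1.40684001e+00,  2.59330614e-01,  1.53608810e+00,  4.97234485e-05,
        1.34802154e+00, -2.02796450e-01]), 'qd': array([ 0.00029178,  0.00028254,  0.00039383,  0.00031744,  0.00181383,
       -0.00073441]), 'joint_torque': array([-6.39782156e-04, -4.46031117e+01, -2.90572625e+01, -4.38097311e-05,
        1.15360989e-02,  2.85868566e-05]), 'tool_pos': array([ 0.19717986, -0.51291606,  0.25547932]), 'ee_rot': array([-9.23156869e-04,  9.83234199e-01,  1.82344881e-01,  4.21768526e-05]), 'wrist_force': array([-0.25964245, -0.25127489, -0.06750589]), 'wrist_torque': array([ 0.0148736 , -0.0474808 ,  0.02525201]), 'grip_width': 0.08522890838880713}
top {'fx': 451.6017522162048, 'fy': 451.6017522162048, 'cx': 254.41465926766455, 'cy': 187.34463196325072, 'world_to_cam': array([[ 0.02661414, -0.99951941, -0.0158946 , -0.00735722],
       [-0.99453711, -0.02486935, -0.10137777,  0.49747612],
       [ 0.10093376,  0.01850586, -0.99472102,  1.14837852],
       [ 0.        ,  0.        ,  0.        ,  1.        ]])}
scene {'fx': 355.9793055162931, 'fy': 355.9793055162931, 'cx': 255.14725973510411, 'cy': 191.38092207492912, 'world_to_cam': array([[-0.20141933,  0.97946351,  0.00902708,  0.1263721 ],
       [ 0.81696633,  0.17307293, -0.55010161, -0.36677322],
       [-0.54036679, -0.10342628, -0.83504894,  1.364541  ],
       [ 0.        ,  0.        ,  0.        ,  1.        ]])}
wrist {'fx': 271.4837299065538, 'fy': 271.4837299065538, 'cx': 259.62661777337036, 'cy': 188.22362956425962, 'world_to_cam': array([[ 0.35829283, -0.93360816, -0.0014329 , -0.54987344],
       [-0.88434664, -0.33987879,  0.32002098, -0.04166765],
       [-0.29926121, -0.11339404, -0.94740937,  0.3804356 ],
       [ 0.        ,  0.        ,  0.        ,  1.        ]])}
```

View pics/top0.png

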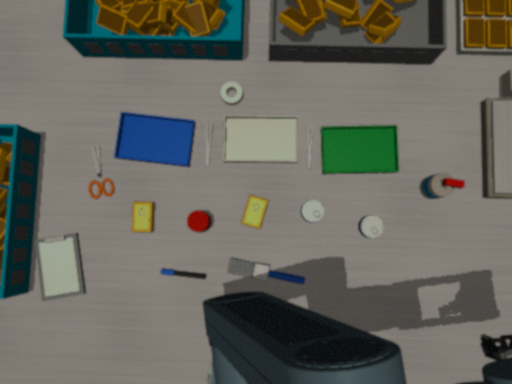

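View pics/scene0.png

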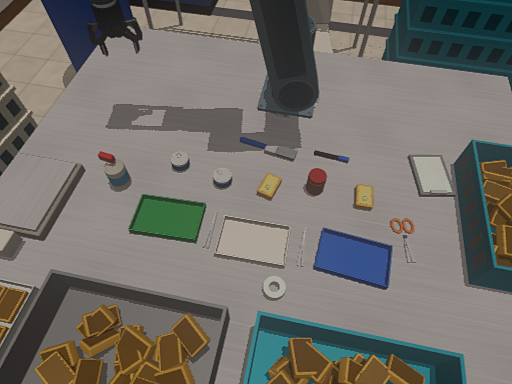

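View pics/wrist0.png

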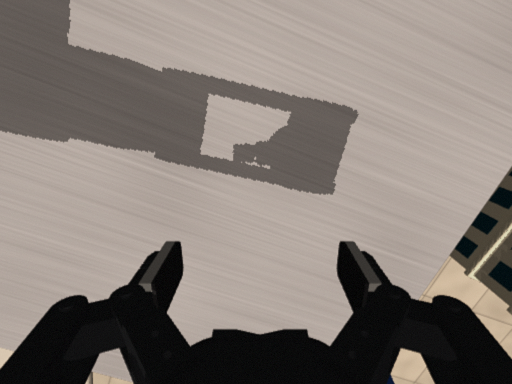

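The top view shows the gold tins at (143,217) and (255,211), the jar at (199,221) and the round tins at (312,211) and (371,226). The trays are blue (155,139), white (261,139) and green (360,149). The scissors are at (100,180) and the spray bottle at (440,185). Next I'll measure them.

```bash
cat > h.py <<'E'
import numpy as np,cv2
from workcell import ctrl
from scipy.spatial.transform import Rotation as R
def ray(cal,u,v,z):
    M=np.array(cal['world_to_cam']);Rm=M[:3,:3];c=-Rm.T@M[:3,3]
    d=Rm.T@np.array([(u-cal['cx'])/cal['fx'],(v-cal['cy'])/cal['fy'],1.])
    return c+d*(z-c[2])/d[2]
def mask(im,kind):
    h=cv2.cvtColor(im,cv2.COLOR_RGB2HSV);H,S,V=[h[...,i].astype(int) for i in range(3)]
    return {'gold':(H>15)&(H<35)&(S>110),'red':((H<8)|(H>172))&(S>130),
     'blue':(H>105)&(H<125)&(S>150),'green':(H>50)&(H<75)&(S>120),
     'white':(S<60)&(V>195),'orange':(H>5)&(H<15)&(S>140)}[kind].astype(np.uint8)*255
def blobs(im,kind,amin=60,amax=9000):
    cs,_=cv2.findContours(mask(im,kind),cv2.RETR_EXTERNAL,cv2.CHAIN_APPROX_NONE)
    return [c for c in cs if amin<cv2.contourArea(c)<amax]
def onplane(cal,c,z):
    return np.array([ray(cal,p[0][0],p[0][1],z)[:2] for p in c],np.float32)
def st():
    s=ctrl.read_state();q=s['ee_rot'];r=R.from_quat([q[1],q[2],q[3],q[0]])
    return s,r
def goto(target,yaw_y=None):
    """print tool-axes shift (cm) to target TCP; yaw_y=world angle (deg) of the wanted jaw axis; and turn vector"""
    s,r=st();A=r.as_matrix()
    print('t',round(s['clock'],2),'tcp',s['tool_pos'].round(4),'w',round(s['grip_width'],4),'F',np.round(s['wrist_force'],1))
    print(' shift cm',(A.T@(np.array(target)-s['tool_pos'])*100).round(2))
    cur=np.degrees(np.arctan2(A[1,1],A[0,1]));
    print(' jaw axis deg',cur.round(2),'z axis',A[:,2].round(4),'q',s['q'].round(2))
    if yaw_y is not None:
        a=np.radians(yaw_y);z=np.array([0,0,-1.]);y=np.array([np.cos(a),np.sin(a),0])
        if y@A[:,1]<0:y=-y
        B=np.stack([np.cross(y,z),y,z],1)
        print(' turn rotvec',R.from_matrix(A.T@B).as_rotvec().round(4))
E
python3 - <<'E'
from h import *
for cam in('top','scene'):
    im=cv2.imread(f'pics/{cam}0.png')[:,:,::-1].copy();cal=ctrl.get_calibration(cam)
    for k,z in(('gold',.024),('red',.072),('blue',.024),('green',.024),('white',.038),('white',.024),('orange',.006)):
        for c in blobs(im,k):
            p=onplane(cal,c,z)
            (a,b),(w,h),ang=cv2.minAreaRect(p*1000)
            if abs(a-550)>250 or max(w,h)>230 or abs(b)>420:continue
            m=cv2.moments(c);print(cam,k,z,'px',round(m['m10']/m['m00']),round(m['m01']/m['m00']),'ctr mm',round(a),round(b),'size',round(w),round(h),'ang',round(ang,1))
E
```

```text
top gold 0.024 px 142 216 ctr mm 415 294 size 54 78 ang 90.0
top gold 0.024 px 254 211 ctr mm 435 4 size 51 79 ang 75.0
top red 0.072 px 198 221 ctr mm 405 142 size 50 55 ang 1.5
top blue 0.024 px 155 139 ctr mm 620 273 size 196 121 ang 84.6
top green 0.024 px 359 149 ctr mm 605 -266 size 121 195 ang 2.5
top orange 0.006 px 101 188 ctr mm 488 413 size 47 66 ang 12.8
scene gold 0.024 px 364 196 ctr mm 420 295 size 88 51 ang 1.4
scene gold 0.024 px 268 186 ctr mm 442 4 size 52 88 ang 75.0
scene red 0.072 px 317 175 ctr mm 407 144 size 53 48 ang 5.4
scene blue 0.024 px 361 261 ctr mm 631 291 size 159 108 ang 84.7
scene green 0.024 px 167 218 ctr mm 615 -265 size 108 193 ang 2.6
scene orange 0.006 px 402 225 ctr mm 487 414 size 47 66 ang 11.9
```

Run:
```python
from h import *
im=cv2.imread('pics/top0.png')[:,:,::-1].copy();cal=ctrl.get_calibration('top')
for p in((312,211),(371,226),(261,139),(300,180),(261,119),(320,218)):print(p,im[p[1],p[0]],cv2.cvtColor(im[p[1]:p[1]+1,p[0]:p[0]+1],cv2.COLOR_RGB2HSV)[0,0])
cv2.imwrite('pics/crop0.png',cv2.resize(im[80:240,200:400],None,fx=4,fy=3.7,interpolation=cv2.INTER_CUBIC)[:,:,::-1])
```

```text
(312, 211) [157 161 150] [ 41  17 161]
(371, 226) [158 158 145] [ 30  21 158]
(261, 139) [161 165 144] [ 36  32 165]
(300, 180) [132 124 119] [ 12  25 132]
(261, 119) [148 148 130] [ 30  31 148]
(320, 218) [147 150 143] [ 43  12 150]
```

View pics/crop0.png

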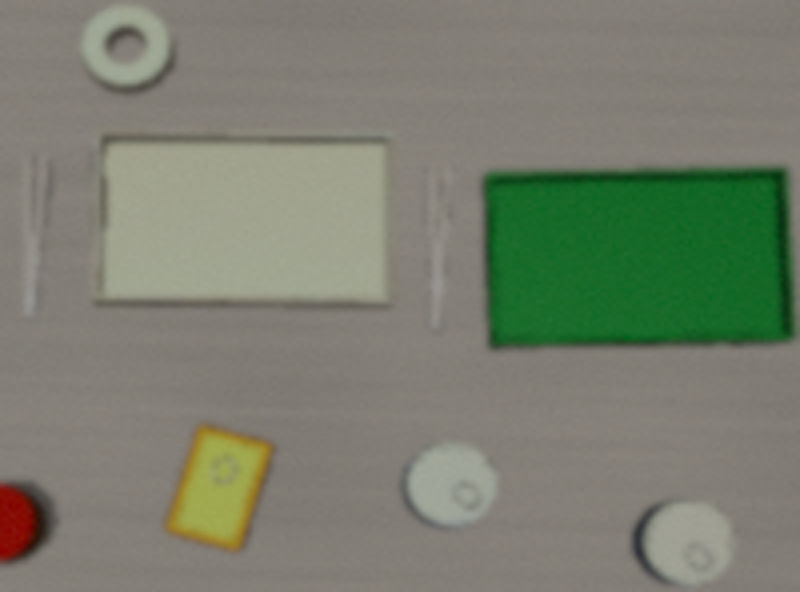

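The crop shows the white tray at crop (100–390, 137–303), the round lids at (452,485) and (688,542), and all edges clear. The next mask uses a lower threshold for white.

Run:
```python
from h import *
for cam in('top','scene'):
    im=cv2.imread(f'pics/{cam}0.png')[:,:,::-1].copy();cal=ctrl.get_calibration(cam)
    a=cv2.GaussianBlur(im,(3,3),0).astype(int)
    m=((a[...,1]>=a[...,0]-1)&(a[...,1]>138)&(abs(a[...,2]-a[...,0])<45)).astype(np.uint8)*255
    m=cv2.morphologyEx(m,cv2.MORPH_OPEN,np.ones((3,3),np.uint8))
    cs,_=cv2.findContours(m,cv2.RETR_EXTERNAL,cv2.CHAIN_APPROX_NONE)
    for c in cs:
        if not 100<cv2.contourArea(c)<9000:continue
        for z in(.024,.038):
            (x,y),(w,h),ang=cv2.minAreaRect(onplane(cal,c,z)*1000)
            if abs(x-550)<250 and max(w,h)<230 and abs(y)<400:
                print(cam,z,c.mean(0).round(),'ctr',round(x),round(y),'size',round(w),round(h),round(ang,1))
```

```text
top 0.024 [[372. 226.]] ctr 404 -299 size 54 51 1.5
top 0.038 [[372. 226.]] ctr 404 -296 size 53 51 1.5
top 0.024 [[313. 210.]] ctr 441 -147 size 54 57 1.5
top 0.038 [[313. 210.]] ctr 441 -146 size 54 56 1.5
top 0.024 [[261. 140.]] ctr 625 -8 size 110 185 1.3
top 0.038 [[261. 140.]] ctr 622 -8 size 108 183 1.3
top 0.024 [[231.  91.]] ctr 754 76 size 55 56 1.3
top 0.038 [[231.  91.]] ctr 749 75 size 54 55 1.3
scene 0.024 [[276. 285.]] ctr 748 80 size 55 44 55.7
scene 0.038 [[276. 285.]] ctr 753 80 size 54 43 55.7
```

Run:
```python
from h import *
goto([.415,.294,.20],90)
```

```text
t 0.15 tcp [ 0.1972 -0.5131  0.2557] w 0.0856 F [-0.7  0.1 -0.9]
 shift cm [ 49.27 -67.52   5.67]
 jaw axis deg -68.99 z axis [-2.0e-04  1.4e-03 -1.0e+00] q [-1.41  0.26  1.54 -0.    1.35 -0.2 ]
 turn rotvec [-0.0014 -0.      0.3667]
```

```bash
python3 -m creep '[[0,0,0.37,49.3,-67.5,2,8.5],[0,0,0.37,49.3,-67.5,2,8.5],[0,0,0.37,49.3,-67.5,2,8.5],[0,0,0.37,49.3,-67.5,2,8.5],[0,0,0.37,49.3,-67.5,2,8.5]]' 50
python3 - <<'E'
from h import *
goto([.415,.294,.20],90)
E
```

```text
clock: 0.65
tool_pos: [0.2625, -0.2701, 0.25]
ee_rot: [-0.0, 1.0, -0.002, 0.0]
wrist_force: [1.5, 0.0, 0.9]
grip_width: 0.0847
t 0.65 tcp [ 0.2625 -0.2701  0.25  ] w 0.0847 F [1.5 0.  0.9]
 shift cm [ 15.01 -56.47   5.03]
 jaw axis deg -90.24 z axis [ 1.e-04  4.e-04 -1.e+00] q [-1.1  -0.06  1.91  0.    1.29  0.48]
 turn rotvec [-0.0004 -0.0001 -0.0042]
```

```bash
python3 -m creep '[[0,0,0,15,-56.4,4,8.5],[0,0,0,15,-56.4,4,8.5],[0,0,0,15,-56.4,4,8.5],[0,0,0,15,-56.4,4,8.5],[0,0,0,15,-56.4,4,8.5]]'
python3 - <<'E'
from h import *
goto([.415,.294,.20],90)
E
```

```text
clock: 1.15
tool_pos: [0.3273, -0.0294, 0.2333]
ee_rot: [0.0, 1.0, -0.002, 0.001]
wrist_force: [1.3, 0.6, -0.3]
grip_width: 0.0849
t 1.15 tcp [ 0.3273 -0.0294  0.2333] w 0.0849 F [ 1.3  0.6 -0.3]
 shift cm [  8.64 -32.38   3.33]
 jaw axis deg -90.24 z axis [ 1.1e-03 -4.0e-04 -1.0e+00] q [-0.43 -0.15  2.03  0.    1.26  1.14]
 turn rotvec [ 0.0004 -0.0011 -0.0041]
```

```bash
python3 -m creep '[[0,0,0,8,-33,2.5,8.5],[0,0,0,8,-33,2.5,8.5],[0,0,0,8,-33,2.5,8.5],[0,0,0,8,-33,2.5,8.5],[0,0,0,8,-33,2.5,8.5]]'
python3 - <<'E'
from h import *
goto([.415,.294,.20],90)
E
```

```text
clock: 1.65
tool_pos: [0.3867, 0.2132, 0.2147]
ee_rot: [0.0, 1.0, -0.001, 0.0]
wrist_force: [2.0, -1.4, 0.5]
grip_width: 0.0853
t 1.65 tcp [0.3867 0.2132 0.2147] w 0.0853 F [ 2.  -1.4  0.5]
 shift cm [ 2.81 -8.09  1.47]
 jaw axis deg -90.14 z axis [ 4.e-04 -2.e-04 -1.e+00] q [ 0.25  0.1   1.84 -0.    1.2   1.82]
 turn rotvec [ 0.0002 -0.0004 -0.0024]
```

```bash
python3 -m creep '[[0,0,0,2.8,-8,1.4,8.5],[0,0,0,2.8,-8,1.4,8.5],[0,0,0,2.8,-8,1.4,8.5],[0,0,0,2.8,-8,1.4,8.5]]'
python3 - <<'E'
from h import *
goto([.415,.294,.20],90)
cal=ctrl.get_calibration('wrist');im=ctrl.read_camera('wrist');cv2.imwrite('pics/w1.png',im[:,:,::-1])
for c in blobs(im,'gold',400,60000):
    print(cv2.minAreaRect(onplane(cal,c,.024)*1000),c.mean(0))
E
```

```text
clock: 2.05
tool_pos: [0.4145, 0.291, 0.2001]
ee_rot: [0.001, 1.0, -0.001, -0.001]
wrist_force: [-0.6, 0.2, 0.3]
grip_width: 0.0852
t 2.05 tcp [0.4145 0.291  0.2001] w 0.0852 F [-0.6  0.2  0.3]
 shift cm [ 0.05 -0.3   0.01]
 jaw axis deg -90.07 z axis [-0.0019 -0.0012 -1.    ] q [ 0.39  0.23  1.72 -0.    1.2   1.96]
 turn rotvec [ 0.0012  0.0019 -0.0012]
((417.5760192871094, 296.9891052246094), (80.25888061523438, 50.425140380859375), 1.0226565599441528) [[253.82110092 169.53669725]]
((432.93792724609375, 36.847007751464844), (90.63489532470703, 44.09478759765625), 16.530574798583984) [[497.92021277 153.77659574]]
```

View pics/w1.png

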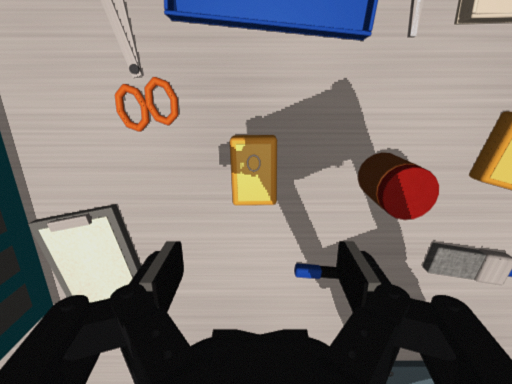

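The wrist view shows tin A at (254,170), measuring 80×50 mm. It is centred at about (0.417, 0.296), with the scissors well clear of it at (147,105). I'll descend in stages.

```bash
python3 -m creep '[[0,0,0,0.2,-0.3,5,8.5],[0,0,0,0.2,-0.3,10,8.5],[0,0,0,0.2,-0.3,13,8.5],[0,0,0,0.2,-0.3,15,8.5],[0,0,0,0.2,-0.3,15,8.5]]' 50
python3 - <<'E'
from h import *
goto([.416,.296,.034],90)
E
```

```text
clock: 2.6
tool_pos: [0.4151, 0.2913, 0.0488]
ee_rot: [0.001, 1.0, -0.003, -0.003]
wrist_force: [-0.5, -0.1, 0.2]
grip_width: 0.0848
t 2.6 tcp [0.4151 0.2913 0.0488] w 0.0848 F [-0.5 -0.1  0.2]
 shift cm [ 0.1  -0.47  1.48]
 jaw axis deg -90.3 z axis [-0.0054 -0.0025 -1.    ] q [ 0.39  0.43  1.88 -0.    0.84  1.97]
 turn rotvec [ 0.0025  0.0054 -0.0052]
```

```bash
python3 -m creep '[[0,0.005,0,0.1,-0.5,0.7,8.5],[0,0.005,0,0.1,-0.5,1.5,8.5],[0,0.005,0,0.1,-0.5,1.5,8.5],[0,0.005,0,0.1,-0.5,1.5,5],[0,0.005,0,0.1,-0.5,1.5,4]]' 50;python3 -m creep '[[0,0,0,0,0,0,4],[0,0,0,0,0,0,4],[0,0,0,0,0,0,4],[0,0,0,0,0,0,4]]' 50
python3 - <<'E'
from h import *
goto([.416,.296,.034],90)
im=ctrl.read_camera('wrist');cv2.imwrite('pics/w2.png',im[:,:,::-1])
E
```

```text
clock: 3.1
tool_pos: [0.4185, 0.2989, 0.0365]
ee_rot: [-0.0, 1.0, -0.002, 0.003]
wrist_force: [-0.5, 0.7, 0.3]
grip_width: 0.0586
clock: 3.5
tool_pos: [0.4186, 0.299, 0.0367]
ee_rot: [-0.0, 1.0, -0.002, 0.003]
wrist_force: [-0.1, -0.5, 6.0]
grip_width: 0.0506
t 3.5 tcp [0.4186 0.299  0.0367] w 0.0506 F [-0.1 -0.5  6. ]
 shift cm [-0.26  0.3   0.27]
 jaw axis deg -90.17 z axis [ 6.2e-03  5.0e-04 -1.0e+00] q [ 0.4   0.45  1.88 -0.    0.81  1.98]
 turn rotvec [-0.0005 -0.0062 -0.003 ]
```

View pics/w2.png

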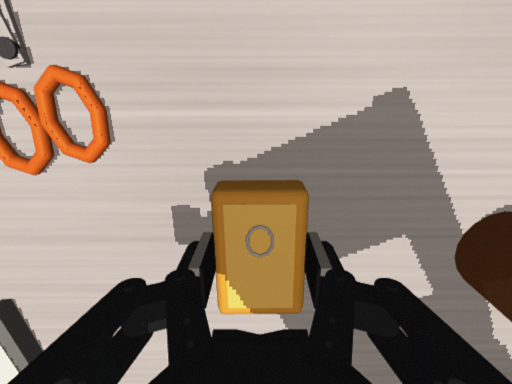

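The tin is gripped at 50.6 mm. Next I'll lift it and carry it to the left slot of the blue tray.

```bash
python3 -m creep '[[0,0,0,0,0,-3,4],[0,0,0,0,0,-7,4],[0,0,0.05,5,-0.5,-9,4],[0,0,0.09,9,-1,-9,4],[0,0,0.09,13,-2,-9,4]]' 50
python3 - <<'E'
from h import *
goto([.626,.319,.13],84.6)
cal=ctrl.get_calibration('wrist');im=ctrl.read_camera('wrist');cv2.imwrite('pics/w3.png',im[:,:,::-1])
for c in blobs(im,'blue',400,90000):
    print(cv2.minAreaRect(onplane(cal,c,.024)*1000),c.mean(0))
E
```

```text
clock: 4.05
tool_pos: [0.5501, 0.3184, 0.1283]
ee_rot: [-0.001, 0.999, -0.047, 0.004]
wrist_force: [0.9, -0.1, -1.0]
grip_width: 0.0504
t 4.05 tcp [0.5501 0.3184 0.1283] w 0.0504 F [ 0.9 -0.1 -1. ]
 shift cm [ 7.55 -0.78 -0.1 ]
 jaw axis deg -95.41 z axis [ 8.2e-03  8.0e-04 -1.0e+00] q [ 0.35  0.51  1.49 -0.    1.14  2.02]
 turn rotvec [-0.0016 -0.0081 -0.0003]
((627.20068359375, 277.7091064453125), (193.0420379638672, 113.94281768798828), 84.71932983398438) [[302.14179104  89.30970149]]
```

View pics/w3.png

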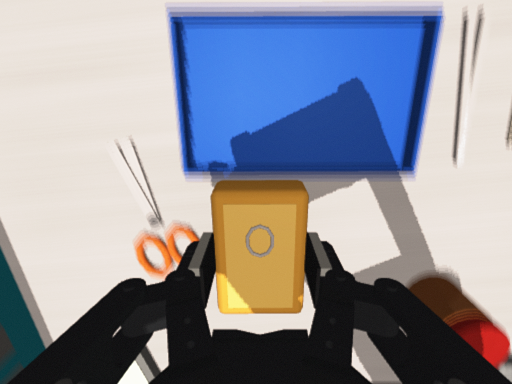

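```bash
python3 -m creep '[[0,-0.008,0,4,-0.5,0,4],[0,-0.008,0,7.8,-0.9,0,4],[0,-0.008,0,7.8,-0.9,2,4],[0,-0.008,0,7.8,-0.9,5,4],[0,-0.008,0,7.8,-0.9,5,4]]' 50
python3 - <<'E'
from h import *
goto([.629,.321,.042],84.6)
cal=ctrl.get_calibration('wrist');im=ctrl.read_camera('wrist');cv2.imwrite('pics/w4.png',im[:,:,::-1])
E
```

```text
clock: 4.6
tool_pos: [0.6231, 0.3186, 0.0714]
ee_rot: [0.002, 0.999, -0.047, -0.006]
wrist_force: [-1.3, 0.2, -2.1]
grip_width: 0.0505
t 4.6 tcp [0.6231 0.3186 0.0714] w 0.0505 F [-1.3  0.2 -2.1]
 shift cm [ 0.6  -0.3   2.93]
 jaw axis deg -95.36 z axis [-0.0127 -0.0025 -0.9999] q [0.31 0.68 1.33 0.   1.14 1.98]
 turn rotvec [0.0036 0.0125 0.0007]
```

View pics/w4.png

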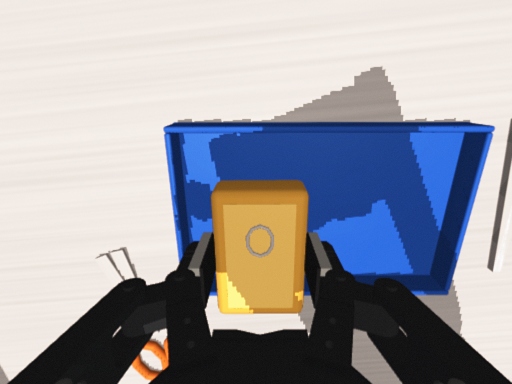

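```bash
python3 -m creep '[[0,0,0,0.5,-0.1,1,4],[0,0,0,0.5,-0.1,1.8,4],[0,0,0,0.5,-0.1,2.4,4],[0,0,0,0.5,-0.1,2.4,4],[0,0,0,0.5,-0.1,2.4,4]]' 50
python3 - <<'E'
from h import *
goto([.629,.321,.042],84.6)
cal=ctrl.get_calibration('wrist');im=ctrl.read_camera('wrist');cv2.imwrite('pics/w5.png',im[:,:,::-1])
E
```

```text
clock: 5.15
tool_pos: [0.6315, 0.3206, 0.0531]
ee_rot: [-0.0, 0.999, -0.047, -0.001]
wrist_force: [0.4, 0.0, -1.4]
grip_width: 0.0504
t 5.15 tcp [0.6315 0.3206 0.0531] w 0.0504 F [ 0.4  0.  -1.4]
 shift cm [-0.25 -0.02  1.11]
 jaw axis deg -95.33 z axis [-2.9e-03  8.0e-04 -1.0e+00] q [0.31 0.71 1.33 0.   1.11 1.98]
 turn rotvec [-0.0005  0.0029  0.0012]
```

View pics/w5.png

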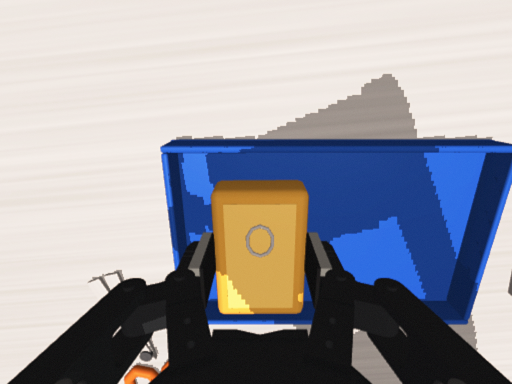

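```bash
python3 -m creep '[[0,0,0,-0.2,0,0.4,4],[0,0,0,-0.2,0,0.8,4],[0,0,0,-0.2,0,1,4],[0,0,0,-0.2,0,1,4],[0,0,0,-0.2,0,1,4]]' 50
python3 - <<'E'
from h import *
goto([.629,.321,.041],84.6)
E
```

```text
clock: 5.7
tool_pos: [0.6295, 0.3207, 0.0428]
ee_rot: [-0.0, 0.999, -0.047, -0.002]
wrist_force: [0.2, 0.2, -1.0]
grip_width: 0.0503
t 5.7 tcp [0.6295 0.3207 0.0428] w 0.0503 F [ 0.2  0.2 -1. ]
 shift cm [-0.05 -0.02  0.18]
 jaw axis deg -95.34 z axis [-3.1e-03  6.0e-04 -1.0e+00] q [0.31 0.72 1.34 0.   1.09 1.98]
 turn rotvec [-0.0003  0.0032  0.0011]
```

```bash
python3 -m creep '[[0,0,0,0,0,0.15,4],[0,0,0,0,0,0.2,4],[0,0,0,0,0,0.2,5.8],[0,0,0,0,0,0.2,5.8],[0,0,0,0,0,0.2,5.8]]' 50; python3 -m creep '[[0,0,0,0,0,-1,5.8],[0,0,0,0,0,-5,5.8],[0,0,0,0,0,-9,5.8],[0,0,0,0,0,-13,8.5],[0,0,0,0,0,-13,8.5]]' 50
python3 - <<'E'
from h import *
goto([.436,.004,.15],75)
cal=ctrl.get_calibration('wrist');im=ctrl.read_camera('wrist');cv2.imwrite('pics/w6.png',im[:,:,::-1])
for c in blobs(im,'gold',400,90000):
    print(cv2.minAreaRect(onplane(cal,c,.028)*1000),c.mean(0))
E
```

```text
clock: 6.2
tool_pos: [0.6297, 0.3208, 0.0412]
ee_rot: [-0.0, 0.999, -0.047, -0.001]
wrist_force: [-0.0, -0.6, -0.1]
grip_width: 0.0577
clock: 6.7
tool_pos: [0.6335, 0.3219, 0.18]
ee_rot: [-0.003, 0.999, -0.047, 0.005]
wrist_force: [1.4, -0.3, 0.8]
grip_width: 0.0838
t 6.7 tcp [0.6335 0.3219 0.18  ] w 0.0838 F [ 1.4 -0.3  0.8]
 shift cm [-16.74  33.51   2.62]
 jaw axis deg -95.33 z axis [ 0.0106  0.0052 -0.9999] q [0.31 0.59 1.21 0.   1.33 1.98]
 turn rotvec [-0.007  -0.0095  0.1688]
((451.39874267578125, 49.59862518310547), (93.36983489990234, 30.59097671508789), 10.627857208251953) [[503.51094891 303.84671533]]
((629.0570068359375, 319.7782287597656), (49.85856246948242, 78.6601791381836), 84.81990051269531) [[262.19823789 184.28634361]]
```

View pics/w6.png

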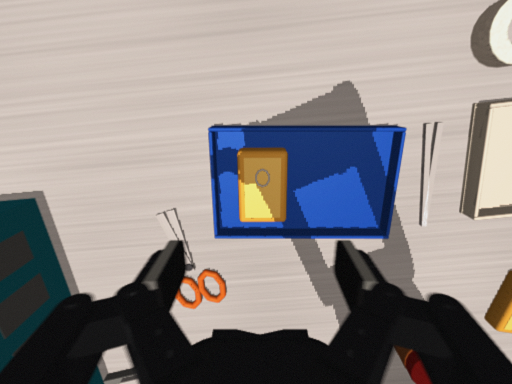

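Tin A lies flat in the left half of the blue tray, at (262,184), and the scissors are untouched. Next is gold tin B.

```bash
python3 -m creep '[[0,0,0.17,-16.7,33.5,0,8.5],[0,0,0.17,-16.7,33.5,0,8.5],[0,0,0.17,-16.7,33.5,0,8.5],[0,0,0.17,-16.7,33.5,0,8.5],[0,0,0.17,-16.7,33.5,0,8.5]]' 50;  python3 - <<'E'
from h import *
goto([.436,.004,.16],75)
E
```

```text
clock: 7.25
tool_pos: [0.4959, 0.1069, 0.1702]
ee_rot: [0.0, 0.991, -0.131, -0.002]
wrist_force: [1.0, -0.5, 0.5]
grip_width: 0.0851
t 7.25 tcp [0.4959 0.1069 0.1702] w 0.0851 F [ 1.  -0.5  0.5]
 shift cm [-3.1  11.49  1.05]
 jaw axis deg -105.05 z axis [-4.8e-03  5.0e-04 -1.0e+00] q [-0.01  0.26  1.76  0.    1.13  1.83]
 turn rotvec [ 0.0007  0.0048 -0.0009]
```

```bash
python3 -m creep '[[0,0.003,0,-3.1,11.5,0,8.5],[0,0.003,0,-3.1,11.5,0,8.5],[0,0.003,0,-3.1,11.5,0,8.5],[0,0.003,0,-3.1,11.5,0,8.5],[0,0.003,0,-3.1,11.5,0,8.5]]' 50;  python3 - <<'E'
from h import *
goto([.438,.005,.16],75)
cal=ctrl.get_calibration('wrist');im=ctrl.read_camera('wrist');cv2.imwrite('pics/w7.png',im[:,:,::-1])
for c in blobs(im,'gold',400,90000):
    print(cv2.minAreaRect(onplane(cal,c,.024)*1000),c.mean(0))
E
```

```text
clock: 7.75
tool_pos: [0.438, 0.0053, 0.171]
ee_rot: [-0.0, 0.991, -0.132, -0.0]
wrist_force: [0.3, 0.2, 0.2]
grip_width: 0.0846
t 7.75 tcp [0.438  0.0053 0.171 ] w 0.0846 F [0.3 0.2 0.2]
 shift cm [0.   0.03 1.1 ]
 jaw axis deg -105.17 z axis [-3.e-04  5.e-04 -1.e+00] q [-0.24  0.14  1.91  0.    1.09  1.59]
 turn rotvec [-0.0004  0.0004 -0.003 ]
((438.7822570800781, 3.982563018798828), (50.9322509765625, 80.89579010009766), 75.02420043945312) [[260.17721519 178.69198312]]
```

View pics/w7.png

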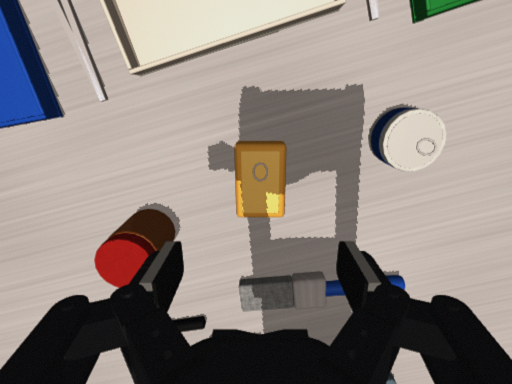

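Tin B is at (260,179), centred on the tool. I'll descend and grip it.

```bash
python3 -m creep '[[0,0,0,0,0,4,8.5],[0,0,0,0,0,8,8.5],[0,0,0,0,0,11,8.5],[0,0,0,0,0,12.5,8.5],[0,0,0,0,0,12.5,8.5]]' 50;  python3 - <<'E'
from h import *
goto([.438,.004,.036],75)
E
```

```text
clock: 8.3
tool_pos: [0.4368, 0.0068, 0.0439]
ee_rot: [-0.0, 0.991, -0.13, -0.003]
wrist_force: [-1.0, -0.4, -0.0]
grip_width: 0.0852
t 8.3 tcp [0.4368 0.0068 0.0439] w 0.0852 F [-1.  -0.4 -0. ]
 shift cm [0.19 0.24 0.79]
 jaw axis deg -104.97 z axis [-0.0053  0.0015 -1.    ] q [-0.24  0.34  2.05  0.    0.76  1.59]
 turn rotvec [-0.      0.0055  0.0005]
```

```bash
python3 -m creep '[[0,0.003,0,0.2,0.1,0.4,8.5],[0,0.003,0,0.2,0.2,0.8,8.5],[0,0.003,0,0.2,0.2,0.8,8.5],[0,0.003,0,0.2,0.2,0.8,5],[0,0.003,0,0.2,0.2,0.8,4]]' 50;python3 -m creep '[[0,0,0,0,0,0,4],[0,0,0,0,0,0,4],[0,0,0,0,0,0,4],[0,0,0,0,0,0,4]]' 50
python3 - <<'E'
from h import *
goto([.618,.229,.14],84.6)
E
```

```text
clock: 8.8
tool_pos: [0.4399, 0.0027, 0.0388]
ee_rot: [0.0, 0.991, -0.131, 0.002]
wrist_force: [0.5, 0.7, 0.4]
grip_width: 0.0585
clock: 9.2
tool_pos: [0.4399, 0.0027, 0.0391]
ee_rot: [0.0, 0.991, -0.131, 0.002]
wrist_force: [-1.2, 1.1, 6.8]
grip_width: 0.0506
t 9.2 tcp [0.4399 0.0027 0.0391] w 0.0506 F [-1.2  1.1  6.8]
 shift cm [ 11.34 -26.48 -10.05]
 jaw axis deg -105.09 z axis [ 0.004  -0.0011 -1.    ] q [-0.25  0.35  2.06 -0.    0.73  1.59]
 turn rotvec [ 0.0004 -0.0042 -0.1691]
```

```bash
python3 -m creep '[[0,0,0,0,0,-4,4],[0,0,0,0,0,-8,4],[0,0,-0.06,3,-5,-10,4],[0,0,-0.17,6,-10,-10,4],[0,0,-0.17,8,-15,-10,4]]' 50
python3 - <<'E'
from h import *
goto([.621,.228,.13],84.6)
E
```

```text
clock: 9.7
tool_pos: [0.5433, 0.1097, 0.1401]
ee_rot: [0.0, 0.999, -0.046, 0.004]
wrist_force: [-0.3, -1.1, -0.3]
grip_width: 0.0505
t 9.7 tcp [0.5433 0.1097 0.1401] w 0.0505 F [-0.3 -1.1 -0.3]
 shift cm [  6.65 -12.5    1.05]
 jaw axis deg -95.27 z axis [ 0.007  -0.0011 -1.    ] q [-0.    0.37  1.69 -0.    1.08  1.66]
 turn rotvec [ 0.0005 -0.0071  0.0023]
```

```bash
python3 -m creep '[[0,-0.003,0,2.5,-5,0,4],[0,-0.003,0,5,-9,0,4],[0,-0.003,0,6,-11.5,0,4],[0,-0.003,0,6,-11.5,1,4],[0,-0.003,0,6,-11.5,3,4]]' 50; python3 -m creep '[[0,0,0,0,0,2,4],[0,0,0,0,0,2,4]]' 50
python3 - <<'E'
from h import *
goto([.621,.228,.044],84.6)
cal=ctrl.get_calibration('wrist');im=ctrl.read_camera('wrist');cv2.imwrite('pics/w8.png',im[:,:,::-1])
E
```

```text
clock: 10.2
tool_pos: [0.6123, 0.2189, 0.1089]
ee_rot: [0.0, 0.999, -0.046, 0.001]
wrist_force: [0.1, -0.2, -2.3]
grip_width: 0.05
clock: 10.4
tool_pos: [0.6085, 0.2168, 0.0847]
ee_rot: [0.001, 0.999, -0.047, -0.004]
wrist_force: [-1.3, -0.1, -1.5]
grip_width: 0.0503
t 10.4 tcp [0.6085 0.2168 0.0847] w 0.0503 F [-1.3 -0.1 -1.5]
 shift cm [ 1.17 -1.24  4.05]
 jaw axis deg -95.36 z axis [-0.0076 -0.0021 -1.    ] q [ 0.17  0.58  1.49 -0.    1.08  1.84]
 turn rotvec [0.0028 0.0073 0.0007]
```

View pics/w8.png

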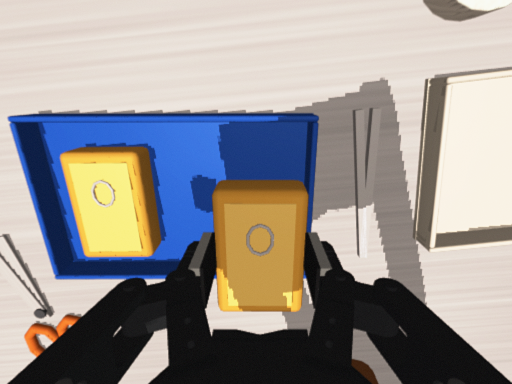

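Tin B is still too far right and back, with its finger over the right wall at (315,250). I'll shift it 12 mm in both directions, as calculated, then lower it.

```bash
python3 -m creep '[[0,0,0,1.0,-1.2,0,4],[0,0,0,1.0,-1.2,0.5,4],[0,0,0,1.0,-1.2,2,4],[0,0,0,1.0,-1.2,3,4],[0,0,0,1.0,-1.2,3,4]]' 50
python3 - <<'E'
from h import *
goto([.621,.228,.044],84.6)
cal=ctrl.get_calibration('wrist');im=ctrl.read_camera('wrist');cv2.imwrite('pics/w9.png',im[:,:,::-1])
E
```

```text
clock: 10.95
tool_pos: [0.6204, 0.2281, 0.0556]
ee_rot: [0.001, 0.999, -0.047, -0.003]
wrist_force: [-0.6, -0.4, -1.4]
grip_width: 0.0504
t 10.95 tcp [0.6204 0.2281 0.0556] w 0.0504 F [-0.6 -0.4 -1.4]
 shift cm [0.07 0.01 1.16]
 jaw axis deg -95.36 z axis [-0.0052 -0.0016 -1.    ] q [ 0.18  0.63  1.47 -0.    1.05  1.85]
 turn rotvec [0.0021 0.005  0.0007]
```

View pics/w9.png

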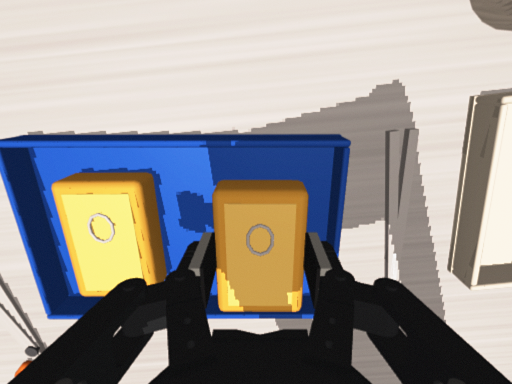

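Tin B is now inside the tray, with clear gaps to the right wall (340) and to tin A (160). I'll lower and release it.

```bash
python3 -m creep '[[0,0.004,0,0,0,0.4,4],[0,0.004,0,0,0,0.8,4],[0,0.004,0,0,0,1.1,4],[0,0.004,0,0,0,1.1,4],[0,0.004,0,0,0,1.1,4]]' 50
python3 - <<'E'
from h import *
goto([.621,.228,.043],84.6)
E
```

```text
clock: 11.5
tool_pos: [0.6226, 0.229, 0.0472]
ee_rot: [0.0, 0.999, -0.047, 0.002]
wrist_force: [0.1, 0.4, -0.8]
grip_width: 0.0506
t 11.5 tcp [0.6226 0.229  0.0472] w 0.0506 F [ 0.1  0.4 -0.8]
 shift cm [-0.15  0.11  0.42]
 jaw axis deg -95.34 z axis [ 3.9e-03 -9.0e-04 -1.0e+00] q [ 0.19  0.64  1.47 -0.    1.02  1.85]
 turn rotvec [ 0.0005 -0.0039  0.001 ]
```

```bash
python3 -m creep '[[0,-0.003,0,0,0,0.2,4],[0,-0.003,0,0,0,0.4,4],[0,-0.003,0,0,0,0.4,4],[0,-0.003,0,0,0,0.4,4]]' 50
python3 - <<'E'
from h import *
goto([.621,.228,.043],84.6)
E
```

```text
clock: 11.9
tool_pos: [0.6226, 0.2289, 0.0432]
ee_rot: [0.0, 0.999, -0.047, 0.001]
wrist_force: [-0.1, -0.0, 0.3]
grip_width: 0.0503
t 11.9 tcp [0.6226 0.2289 0.0432] w 0.0503 F [-0.1 -0.   0.3]
 shift cm [-0.15  0.11  0.02]
 jaw axis deg -95.34 z axis [ 1.e-03 -7.e-04 -1.e+00] q [ 0.18  0.65  1.47 -0.    1.02  1.85]
 turn rotvec [ 0.0006 -0.001   0.0011]
```

```bash
python3 -m creep '[[0,0,0,0,0,0,5.8],[0,0,0,0,0,0,5.8],[0,0,0,0,0,0,5.8],[0,0,0,0,0,-1,5.8],[0,0,0,0,0,-5,5.8]]' 50; python3 -m creep '[[0,0,0,0,0,-4,6],[0,0,0,0,0,-8,8.5],[0,0,0,0,0,-11,8.5]]' 50
python3 - <<'E'
from h import *
goto([.441,-.147,.17],91)
cal=ctrl.get_calibration('wrist');im=ctrl.read_camera('wrist');cv2.imwrite('pics/w10.png',im[:,:,::-1])
for c in blobs(im,'gold',400,90000):
    print(cv2.minAreaRect(onplane(cal,c,.028)*1000),c.mean(0))
E
```

```text
clock: 12.4
tool_pos: [0.6193, 0.2283, 0.0895]
ee_rot: [0.001, 0.999, -0.047, -0.004]
wrist_force: [0.9, 0.1, 0.2]
grip_width: 0.0579
clock: 12.7
tool_pos: [0.6231, 0.2292, 0.2073]
ee_rot: [-0.0, 0.999, -0.047, 0.002]
wrist_force: [0.4, 0.3, -0.5]
grip_width: 0.085
t 12.7 tcp [0.6231 0.2292 0.2073] w 0.085 F [ 0.4  0.3 -0.5]
 shift cm [-14.65  39.16   3.64]
 jaw axis deg -95.34 z axis [ 4.7e-03  1.0e-04 -1.0e+00] q [ 0.19  0.49  1.31 -0.    1.33  1.85]
 turn rotvec [-0.0003 -0.0047 -0.1106]
((627.808349609375, 318.169677734375), (53.04823303222656, 79.22174835205078), 85.18353271484375) [[180.53738318 175.41121495]]
((620.6650390625, 228.10772705078125), (49.99825668334961, 78.88951110839844), 84.56322479248047) [[259.99526066 174.8436019 ]]
```

View pics/w10.png

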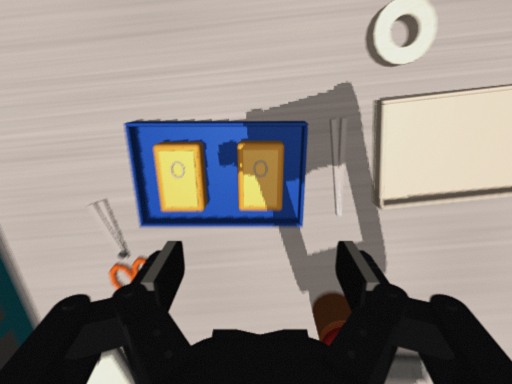

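Both gold tins are flat in the blue tray, at (180,175) and (260,175). Next is the first round tin.

```bash
python3 -m creep '[[0,0,-0.11,-14.6,39.1,1,8.5],[0,0,-0.11,-14.6,39.1,1,8.5],[0,0,-0.11,-14.6,39.1,1,8.5],[0,0,-0.11,-14.6,39.1,1,8.5],[0,0,-0.11,-14.6,39.1,1,8.5]]' 50
python3 - <<'E'
from h import *
goto([.441,-.147,.17],91)
E
```

```text
clock: 13.25
tool_pos: [0.5125, 0.0027, 0.198]
ee_rot: [0.001, 1.0, 0.009, 0.001]
wrist_force: [0.7, -0.4, -0.5]
grip_width: 0.085
t 13.25 tcp [0.5125 0.0027 0.198 ] w 0.085 F [ 0.7 -0.4 -0.5]
 shift cm [-7.42 14.84  2.8 ]
 jaw axis deg -89.0 z axis [ 0.0021 -0.001  -1.    ] q [-0.21  0.24  1.71 -0.    1.19  1.34]
 turn rotvec [ 0.0011 -0.0021 -0.    ]
```

```bash
python3 -m creep '[[0,0,0,-7,14.4,2,8.5],[0,0,0,-7,14.4,2,8.5],[0,0,0,-7,14.4,2,8.5],[0,0,0,-7,14.4,2,8.5],[0,0,0,-7,14.4,2,8.5]]' 50
python3 - <<'E'
from h import *
goto([.441,-.147,.044],91)
cal=ctrl.get_calibration('wrist');im=ctrl.read_camera('wrist');cv2.imwrite('pics/w11.png',im[:,:,::-1])
a=cv2.GaussianBlur(im,(3,3),0).astype(int)
print(a[170,255],a[120,120],a[10,250])
E
```

```text
clock: 13.75
tool_pos: [0.4454, -0.1426, 0.1777]
ee_rot: [0.0, 1.0, 0.006, 0.001]
wrist_force: [0.1, 0.7, 0.2]
grip_width: 0.0849
t 13.75 tcp [ 0.4454 -0.1426  0.1777] w 0.0849 F [0.1 0.7 0.2]
 shift cm [-0.47  0.42 13.37]
 jaw axis deg -89.27 z axis [ 1.2e-03 -8.0e-04 -1.0e+00] q [-0.55  0.18  1.84 -0.    1.12  1.01]
 turn rotvec [ 0.0008 -0.0012 -0.0047]
[128 121 112] [188 176 168] [215 203 196]
```

View pics/w11.png

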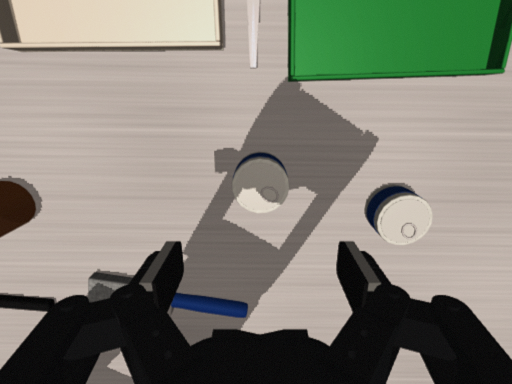

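Run:
```python
from h import *
cal=ctrl.get_calibration('wrist')
for p in((261,185),(233,185),(289,185),(261,212),(404,218),(376,218),(432,218)):print(p,(ray(cal,*p,.038)*1000).round(1))
```

```text
(261, 185) [ 445.1 -143.5   38. ]
(233, 185) [ 444.7 -115.7   38. ]
(289, 185) [ 445.5 -171.4   38. ]
(261, 212) [ 415.9 -144.    38. ]
(404, 218) [ 411.2 -292.5   38. ]
(376, 218) [ 410.8 -263.4   38. ]
(432, 218) [ 411.6 -321.6   38. ]
```

The round tins' lids are at (261,185) and (404,218), 56 mm across. I'll grip the nearer one.

```bash
python3 -m creep '[[0,0,0,0,0.2,4,8.5],[0,0,0,0,0.2,8,8.5],[0,0,0,0,0.2,11,8.5],[0,0,0,0,0.2,12.7,8.5],[0,0,0,0,0.2,12.7,8.5]]' 50;  python3 - <<'E'
from h import *
goto([.444,-.145,.040],91)
E
```

```text
clock: 14.3
tool_pos: [0.4455, -0.1405, 0.0484]
ee_rot: [-0.001, 1.0, 0.01, -0.002]
wrist_force: [0.1, 0.3, 0.9]
grip_width: 0.0849
t 14.3 tcp [ 0.4455 -0.1405  0.0484] w 0.0849 F [0.1 0.3 0.9]
 shift cm [-0.15  0.45  0.84]
 jaw axis deg -88.9 z axis [-0.0032  0.0023 -1.    ] q [-0.55  0.37  1.98  0.    0.8   1.01]
 turn rotvec [-0.0024  0.0031  0.0018]
```

```bash
python3 -m creep '[[0,0,0,-0.1,0.4,0.4,8.5],[0,0,0,-0.1,0.4,0.8,8.5],[0,0,0,-0.1,0.4,0.8,7],[0,0,0,-0.1,0.4,0.8,5],[0,0,0,-0.1,0.4,0.8,5]]' 50;python3 -m creep '[[0,0,0,0,0,0,5],[0,0,0,0,0,0,5],[0,0,0,0,0,0,5]]' 50
python3 - <<'E'
from h import *
goto([.624,.038,.14],91.3)
E
```

```text
clock: 14.8
tool_pos: [0.4457, -0.1474, 0.0434]
ee_rot: [0.001, 1.0, 0.008, 0.001]
wrist_force: [-1.2, 1.7, 5.6]
grip_width: 0.056
clock: 15.1
tool_pos: [0.4457, -0.1474, 0.0434]
ee_rot: [0.001, 1.0, 0.008, 0.001]
wrist_force: [-0.7, 1.6, 4.8]
grip_width: 0.056
t 15.1 tcp [ 0.4457 -0.1474  0.0434] w 0.056 F [-0.7  1.6  4.8]
 shift cm [ 18.16 -18.23  -9.64]
 jaw axis deg -89.05 z axis [ 0.0023 -0.0013 -1.    ] q [-0.56  0.38  1.98  0.    0.78  1.  ]
 turn rotvec [ 0.0013 -0.0023 -0.0061]
```

```bash
python3 -m creep '[[0,0,0,0,0,-4,5],[0,0,0,0,0,-8,5],[0,0,0,3.5,-3.5,-10,5],[0,0,0,7,-7,-10,5],[0,0,0,10.5,-10.5,-10,5]]' 50; python3 -m creep '[[0,0,0,3.5,-3.5,0,5],[0,0,0,7,-7,0,5],[0,0,0,7,-7.5,0,5],[0,0,0,7,-7.5,0,5],[0,0,0,7,-7.5,0,5]]' 50
python3 - <<'E'
from h import *
goto([.624,.037,.048],91.3)
cal=ctrl.get_calibration('wrist');im=ctrl.read_camera('wrist');cv2.imwrite('pics/w12.png',im[:,:,::-1])
E
```

```text
clock: 15.6
tool_pos: [0.5485, -0.0414, 0.1443]
ee_rot: [0.001, 1.0, 0.007, 0.002]
wrist_force: [-0.4, -0.7, -2.2]
grip_width: 0.0561
clock: 16.1
tool_pos: [0.6146, 0.0337, 0.1421]
ee_rot: [0.001, 1.0, 0.008, -0.0]
wrist_force: [-0.9, 0.1, -1.5]
grip_width: 0.0561
t 16.1 tcp [0.6146 0.0337 0.1421] w 0.0561 F [-0.9  0.1 -1.5]
 shift cm [ 0.95 -0.32  9.41]
 jaw axis deg -89.03 z axis [-6.e-04 -1.e-03 -1.e+00] q [-0.13  0.47  1.52 -0.    1.15  1.43]
 turn rotvec [ 0.001   0.0006 -0.0058]
```

View pics/w12.png

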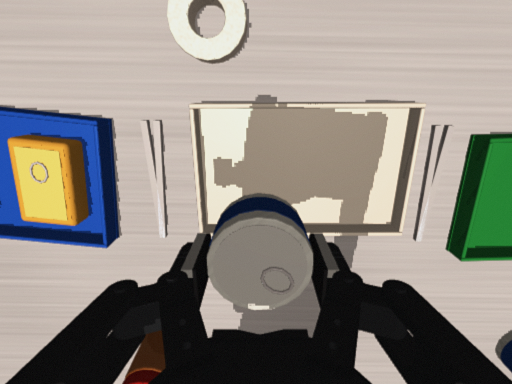

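Run:
```python
from h import *
cal=ctrl.get_calibration('wrist')
P=[ray(cal,*p,.024)*1000 for p in((191,104),(424,104),(200,235),(404,235))]
for p in P:print(p.round(1))
print(np.mean(P,0))
```

```text
[690.   90.5  24. ]
[ 693.  -102.7   24. ]
[568.3  89.7  24. ]
[ 571.3 -108.8   24. ]
[630.64707983  -7.84117891  24.        ]
```

```bash
python3 -m creep '[[0,0,0,1.2,-0.3,1,5],[0,0,0,1.2,-0.3,3,5],[0,0,0,1.2,-0.3,6,5],[0,0,0,1.2,-0.3,8,5],[0,0,0,1.2,-0.3,8,5]]' 50; python3 -m creep '[[0,0,0,0,0,0,5],[0,0,0,0,0,0,5]]' 50
python3 - <<'E'
from h import *
goto([.628,.037,.048],91.3)
cal=ctrl.get_calibration('wrist');im=ctrl.read_camera('wrist');cv2.imwrite('pics/w13.png',im[:,:,::-1])
E
```

```text
clock: 16.65
tool_pos: [0.6252, 0.0366, 0.0587]
ee_rot: [-0.0, 1.0, 0.007, -0.003]
wrist_force: [-0.0, 0.2, -2.2]
grip_width: 0.0565
clock: 16.85
tool_pos: [0.6288, 0.0368, 0.0637]
ee_rot: [0.0, 1.0, 0.008, 0.002]
wrist_force: [0.4, -0.4, -1.7]
grip_width: 0.0563
t 16.85 tcp [0.6288 0.0368 0.0637] w 0.0563 F [ 0.4 -0.4 -1.7]
 shift cm [-0.08 -0.02  1.57]
 jaw axis deg -89.08 z axis [ 0.0034 -0.001  -1.    ] q [-0.12  0.57  1.56 -0.    1.01  1.44]
 turn rotvec [ 0.001  -0.0034 -0.0066]
```

View pics/w13.png

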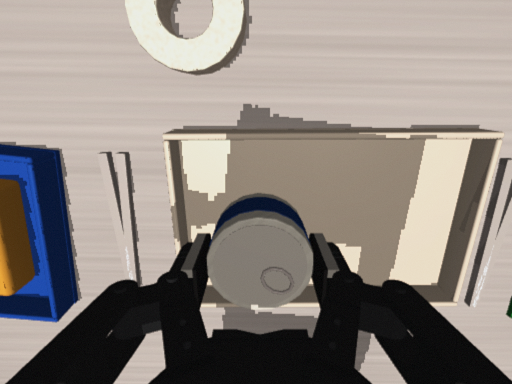

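The left finger is close to the left wall (178,240), so I'll shift 3 mm inward while lowering.

```bash
python3 -m creep '[[0,0,0,0,0.3,0,5],[0,0,0,0,0.3,0.6,5],[0,0,0,0,0.3,1.2,5],[0,0,0,0,0.3,1.4,5],[0,0,0,0,0.3,1.4,5]]' 50; python3 -m creep '[[0,0,0,0,0,0,5],[0,0,0,0,0,0,5]]' 50
python3 - <<'E'
from h import *
goto([.628,.034,.048],91.3)
E
```

```text
clock: 17.4
tool_pos: [0.6273, 0.0344, 0.0479]
ee_rot: [0.0, 1.0, 0.008, -0.0]
wrist_force: [-0.9, -0.1, -1.5]
grip_width: 0.0562
clock: 17.6
tool_pos: [0.6278, 0.0344, 0.0483]
ee_rot: [0.0, 1.0, 0.008, 0.0]
wrist_force: [-0.0, -0.1, -1.5]
grip_width: 0.0563
t 17.6 tcp [0.6278 0.0344 0.0483] w 0.0563 F [-0.  -0.1 -1.5]
 shift cm [0.02 0.04 0.03]
 jaw axis deg -89.03 z axis [ 9.e-04 -6.e-04 -1.e+00] q [-0.12  0.59  1.57 -0.    0.98  1.43]
 turn rotvec [ 0.0006 -0.0009 -0.0058]
```

```bash
python3 -m creep '[[0,0,0,0,0,0.1,5],[0,0,0,0,0,0.1,5],[0,0,0,0,0,0.1,6.4],[0,0,0,0,0,0.1,6.4],[0,0,0,0,0,0.1,6.4]]' 50; python3 -m creep '[[0,0,0,0,0,-1,6.4],[0,0,0,0,0,-4,6.4],[0,0,0,0,0,-8,6.4],[0,0,0,0,0,-12,8.5],[0,0,0,0,0,-12,8.5]]' 50
python3 - <<'E'
from h import *
goto([.409,-.295,.17],91.3)
cal=ctrl.get_calibration('wrist');im=ctrl.read_camera('wrist');cv2.imwrite('pics/w14.png',im[:,:,::-1])
E
```

```text
clock: 18.1
tool_pos: [0.6278, 0.0343, 0.0475]
ee_rot: [0.0, 1.0, 0.008, 0.001]
wrist_force: [0.8, 0.2, -0.3]
grip_width: 0.0641
clock: 18.6
tool_pos: [0.6314, 0.0341, 0.1751]
ee_rot: [0.001, 1.0, 0.008, 0.007]
wrist_force: [0.8, 0.1, 0.5]
grip_width: 0.0849
t 18.6 tcp [0.6314 0.0341 0.1751] w 0.0849 F [0.8 0.1 0.5]
 shift cm [-22.8   32.53   0.28]
 jaw axis deg -89.03 z axis [ 0.0137 -0.0022 -0.9999] q [-0.12  0.46  1.45 -0.    1.22  1.43]
 turn rotvec [ 0.0024 -0.0136 -0.0058]
```

View pics/w14.png

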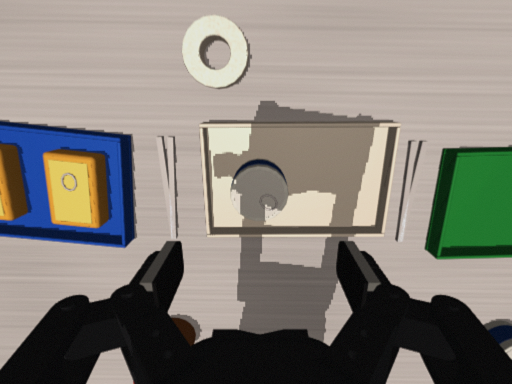

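Round tin 1 stands flat in the white tray at (259,190). Next is round tin 2.

```bash
python3 -m creep '[[0,0,0,-22.6,32.4,0,8.5],[0,0,0,-22.6,32.4,0,8.5],[0,0,0,-22.6,32.4,0,8.5],[0,0,0,-22.6,32.4,0,8.5],[0,0,0,-22.6,32.4,0,8.5]]' 50
python3 - <<'E'
from h import *
goto([.409,-.295,.17],91.3)
E
```

```text
clock: 19.15
tool_pos: [0.4861, -0.1738, 0.1666]
ee_rot: [-0.0, 1.0, 0.009, -0.0]
wrist_force: [1.2, 0.1, -0.1]
grip_width: 0.0848
t 19.15 tcp [ 0.4861 -0.1738  0.1666] w 0.0848 F [ 1.2  0.1 -0.1]
 shift cm [-7.92 11.98 -0.33]
 jaw axis deg -89.01 z axis [-5.e-04  1.e-04 -1.e+00] q [-0.56  0.28  1.74 -0.    1.12  0.99]
 turn rotvec [-0.0001  0.0005 -0.0053]
```

```bash
python3 -m creep '[[0,0,0,-7.7,11.7,-0.2,8.5],[0,0,0,-7.7,11.7,-0.2,8.5],[0,0,0,-7.7,11.7,-0.2,8.5],[0,0,0,-7.7,11.7,-0.2,8.5],[0,0,0,-7.7,11.7,-0.2,8.5]]' 50
python3 - <<'E'
from h import *
goto([.409,-.295,.043],91.3)
cal=ctrl.get_calibration('wrist');im=ctrl.read_camera('wrist');cv2.imwrite('pics/w15.png',im[:,:,::-1])
E
```

```text
clock: 19.65
tool_pos: [0.4121, -0.2916, 0.1687]
ee_rot: [-0.0, 1.0, 0.007, -0.0]
wrist_force: [-0.7, -0.1, -0.8]
grip_width: 0.0849
t 19.65 tcp [ 0.4121 -0.2916  0.1687] w 0.0849 F [-0.7 -0.1 -0.8]
 shift cm [-0.31  0.35 12.57]
 jaw axis deg -89.21 z axis [-1.e-04  9.e-04 -1.e+00] q [-0.84  0.26  1.77  0.    1.12  0.72]
 turn rotvec [-0.0009  0.     -0.0088]
```

View pics/w15.png

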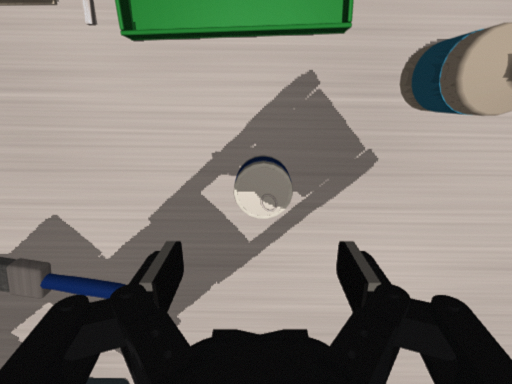

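Round tin 2 is at (264,189), almost centred, and the spray bottle is well clear at (470,75). I'll descend.

```bash
python3 -m creep '[[0,0,0,-0.1,0.3,4,8.5],[0,0,0,-0.1,0.3,8,8.5],[0,0,0,-0.1,0.3,10.5,8.5],[0,0,0,-0.1,0.3,11.6,8.5],[0,0,0,-0.1,0.3,11.6,8.5]]' 50;  python3 - <<'E'
from h import *
goto([.4095,-.295,.041],91)
cal=ctrl.get_calibration('wrist');im=ctrl.read_camera('wrist');cv2.imwrite('pics/w16.png',im[:,:,::-1])
E
```

```text
clock: 20.2
tool_pos: [0.412, -0.2924, 0.052]
ee_rot: [-0.001, 1.0, 0.009, -0.001]
wrist_force: [-0.7, -0.2, -0.8]
grip_width: 0.0847
t 20.2 tcp [ 0.412  -0.2924  0.052 ] w 0.0847 F [-0.7 -0.2 -0.8]
 shift cm [-0.25  0.26  1.1 ]
 jaw axis deg -88.93 z axis [-0.0015  0.0022 -1.    ] q [-0.84  0.42  1.88  0.    0.84  0.71]
 turn rotvec [-0.0023  0.0015  0.0012]
```

View pics/w16.png

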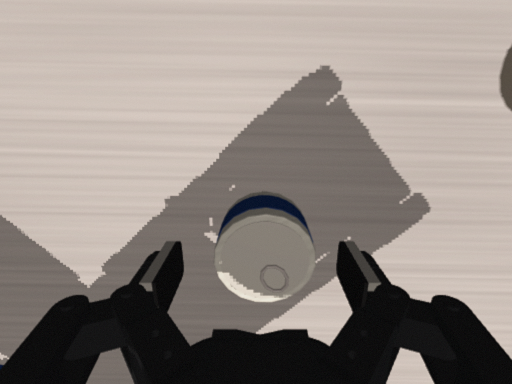

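```bash
python3 -m creep '[[0,0,0,-0.1,0.3,0.5,8.5],[0,0,0,-0.1,0.3,0.9,8.5],[0,0,0,-0.1,0.3,0.9,7],[0,0,0,-0.1,0.3,0.9,5],[0,0,0,-0.1,0.3,0.9,5]]' 50;python3 -m creep '[[0,0,0,0,0,0,5],[0,0,0,0,0,0,5],[0,0,0,0,0,0,5]]' 50
python3 - <<'E'
from h import *
goto([.630,-.051,.14],91.3)
E
```

```text
clock: 20.75
tool_pos: [0.4114, -0.2976, 0.0452]
ee_rot: [0.001, 1.0, 0.008, 0.001]
wrist_force: [-0.4, 1.4, 4.6]
grip_width: 0.0562
clock: 21.05
tool_pos: [0.4114, -0.2976, 0.0452]
ee_rot: [0.001, 1.0, 0.008, 0.001]
wrist_force: [-0.3, 1.8, 5.0]
grip_width: 0.0563
t 21.05 tcp [ 0.4114 -0.2976  0.0452] w 0.0563 F [-0.3  1.8  5. ]
 shift cm [ 22.29 -24.28  -9.48]
 jaw axis deg -89.04 z axis [ 0.0015 -0.0014 -1.    ] q [-0.85  0.43  1.89  0.    0.82  0.71]
 turn rotvec [ 0.0014 -0.0015 -0.006 ]
```

```bash
python3 -m creep '[[0,0,0,0,0,-4,5],[0,0,0,0,0,-8,5],[0,0,0,3.5,-3.5,-10,5],[0,0,0,7,-7.5,-10,5],[0,0,0,10.5,-11.5,-10,5]]' 50; python3 -m creep '[[0,0,0,3.5,-3.5,0,5],[0,0,0,7,-7.5,0,5],[0,0,0,10,-11,0,5],[0,0,0,11,-12,0,5],[0,0,0,11,-12,0,5]]' 50; python3 -m creep '[[0,0,0,0,0,0,5],[0,0,0,0,0,0,5]]' 50
python3 - <<'E'
from h import *
goto([.628,-.049,.0495],91.3)
cal=ctrl.get_calibration('wrist');im=ctrl.read_camera('wrist');cv2.imwrite('pics/w17.png',im[:,:,::-1])
E
```

```text
clock: 21.55
tool_pos: [0.5093, -0.1874, 0.1458]
ee_rot: [0.001, 1.0, 0.007, 0.002]
wrist_force: [0.1, -1.4, -1.9]
grip_width: 0.0559
clock: 22.05
tool_pos: [0.6169, -0.0638, 0.1439]
ee_rot: [0.0, 1.0, 0.01, 0.0]
wrist_force: [-0.3, -1.0, -1.1]
grip_width: 0.0559
clock: 22.25
tool_pos: [0.615, -0.0672, 0.1442]
ee_rot: [0.0, 1.0, 0.008, -0.0]
wrist_force: [0.1, -0.3, -1.7]
grip_width: 0.0561
t 22.25 tcp [ 0.615  -0.0672  0.1442] w 0.0561 F [ 0.1 -0.3 -1.7]
 shift cm [ 1.33 -1.81  9.47]
 jaw axis deg -89.12 z axis [-3.e-04 -8.e-04 -1.e+00] q [-0.29  0.47  1.51 -0.    1.16  1.27]
 turn rotvec [ 0.0008  0.0003 -0.0073]
```

View pics/w17.png

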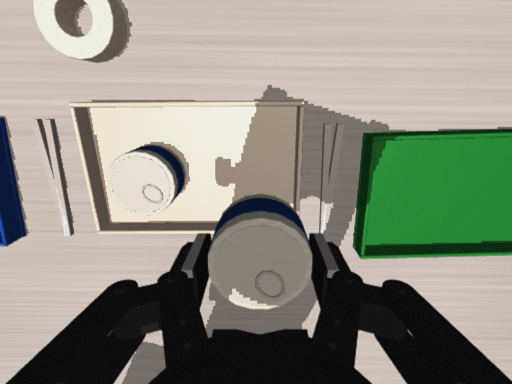

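The tin needs to go forward and to the left, which agrees with the calculation (1.3, -1.8 cm). Tin 1 is at (145,180).

```bash
python3 -m creep '[[0,0,0,1.3,-1.8,0,5],[0,0,0,1.3,-1.8,1,5],[0,0,0,1.3,-1.8,4,5],[0,0,0,1.3,-1.8,6.5,5],[0,0,0,1.3,-1.8,7.5,5]]' 50; python3 -m creep '[[0,0,0,0,0,0,5],[0,0,0,0,0,0,5]]' 50
python3 - <<'E'
from h import *
goto([.628,-.049,.0495],91.3)
cal=ctrl.get_calibration('wrist');im=ctrl.read_camera('wrist');cv2.imwrite('pics/w18.png',im[:,:,::-1])
E
```

```text
clock: 22.8
tool_pos: [0.6262, -0.0486, 0.0664]
ee_rot: [-0.0, 1.0, 0.008, -0.002]
wrist_force: [0.5, 0.9, -1.9]
grip_width: 0.0558
clock: 23.0
tool_pos: [0.6291, -0.0485, 0.0701]
ee_rot: [0.0, 1.0, 0.008, 0.001]
wrist_force: [-0.6, -0.1, -0.4]
grip_width: 0.0559
t 23.0 tcp [ 0.6291 -0.0485  0.0701] w 0.0559 F [-0.6 -0.1 -0.4]
 shift cm [-0.12  0.04  2.06]
 jaw axis deg -89.08 z axis [ 0.0017 -0.001  -1.    ] q [-0.25  0.57  1.55 -0.    1.02  1.3 ]
 turn rotvec [ 0.001  -0.0017 -0.0067]
```

View pics/w18.png

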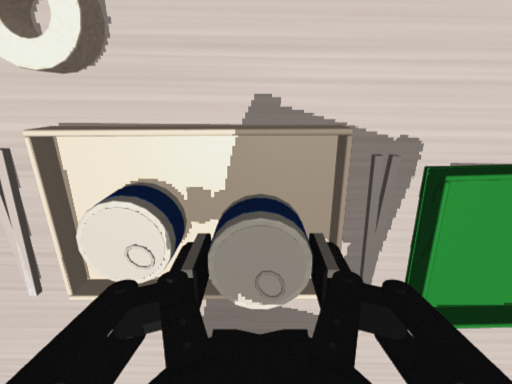

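```bash
python3 -m creep '[[0,0,0,-0.1,0.05,0.8,5],[0,0,0,-0.1,0.05,1.4,5],[0,0,0,-0.1,0.05,1.9,5],[0,0,0,-0.1,0.05,1.9,5],[0,0,0,-0.1,0.05,1.9,5]]' 50; python3 -m creep '[[0,0,0,0,0,0,5],[0,0,0,0,0,0,5]]' 50
python3 - <<'E'
from h import *
goto([.628,-.049,.0492],91.3)
cal=ctrl.get_calibration('wrist');im=ctrl.read_camera('wrist');cv2.imwrite('pics/w19.png',im[:,:,::-1])
E
```

```text
clock: 23.55
tool_pos: [0.6277, -0.0482, 0.0502]
ee_rot: [0.0, 1.0, 0.008, 0.0]
wrist_force: [-0.0, -0.6, -1.0]
grip_width: 0.056
clock: 23.75
tool_pos: [0.6279, -0.0483, 0.0505]
ee_rot: [0.0, 1.0, 0.008, 0.001]
wrist_force: [-0.8, 0.3, -1.6]
grip_width: 0.0565
t 23.75 tcp [ 0.6279 -0.0483  0.0505] w 0.0565 F [-0.8  0.3 -1.6]
 shift cm [0.01 0.07 0.13]
 jaw axis deg -89.03 z axis [ 1.1e-03 -7.0e-04 -1.0e+00] q [-0.25  0.59  1.57 -0.    0.98  1.3 ]
 turn rotvec [ 0.0007 -0.0011 -0.0058]
```

View pics/w19.png

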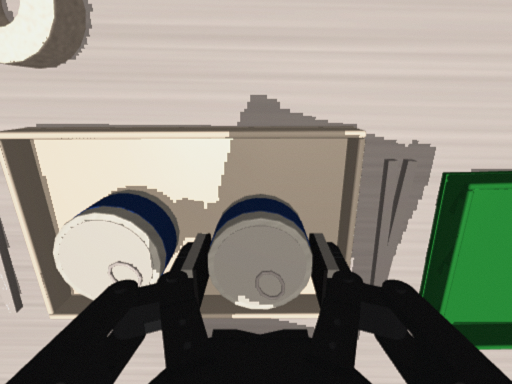

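There are gaps on both sides. I'll lower the last 1 mm and release.

```bash
python3 -m creep '[[0,0,0,0,0.1,0.15,5],[0,0,0,0,0.1,0.15,5],[0,0,0,0,0.1,0.15,6.3],[0,0,0,0,0.1,0.15,6.3],[0,0,0,0,0.1,0.15,6.3]]' 50; python3 -m creep '[[0,0,0,0,0,-1,6.3],[0,0,0,0,0,-4,6.3],[0,0,0,0,0,-8,6.3],[0,0,0,0,0,-12,8.5],[0,0,0,0,0,-12,8.5]]' 50
python3 - <<'E'
from h import *
goto([.406,.143,.19],90)
cal=ctrl.get_calibration('wrist');im=ctrl.read_camera('wrist');cv2.imwrite('pics/w20.png',im[:,:,::-1])
E
```

```text
clock: 24.3
tool_pos: [0.6279, -0.0494, 0.0489]
ee_rot: [0.0, 1.0, 0.008, 0.0]
wrist_force: [1.1, 0.8, 0.1]
grip_width: 0.0628
clock: 24.8
tool_pos: [0.6314, -0.0501, 0.1766]
ee_rot: [0.002, 1.0, 0.008, 0.007]
wrist_force: [1.5, -0.2, -0.3]
grip_width: 0.0849
t 24.8 tcp [ 0.6314 -0.0501  0.1766] w 0.0849 F [ 1.5 -0.2 -0.3]
 shift cm [-22.19 -19.68  -1.71]
 jaw axis deg -89.03 z axis [ 0.0132 -0.0039 -0.9999] q [-0.25  0.46  1.44 -0.    1.23  1.3 ]
 turn rotvec [ 0.004  -0.0132  0.0169]
```

View pics/w20.png

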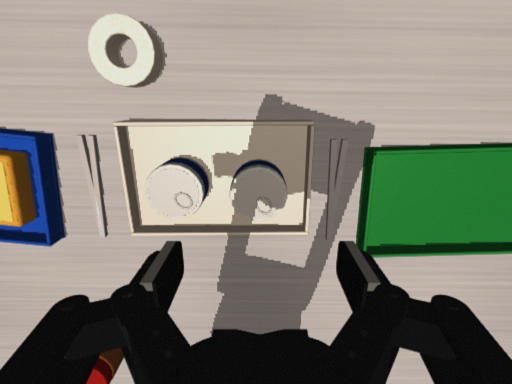

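Both round tins stand in the white tray, at (177,188) and (259,190). Next is the jar.

```bash
python3 -m creep '[[0,0,0,-22,-19.5,-1.5,8.5],[0,0,0,-22,-19.5,-1.5,8.5],[0,0,0,-22,-19.5,-1.5,8.5],[0,0,0,-22,-19.5,-1.5,8.5],[0,0,0,-22,-19.5,-1.5,8.5]]' 50;python3 -m creep '[[0,0,0,-4.5,-4,0,8.5],[0,0,0,-4.5,-4,0,8.5],[0,0,0,-4.5,-4,0,8.5]]' 50
python3 - <<'E'
from h import *
goto([.406,.143,.17],90)
cal=ctrl.get_calibration('wrist');im=ctrl.read_camera('wrist');cv2.imwrite('pics/w21.png',im[:,:,::-1])
for c in blobs(im,'red',400,90000):
    print(cv2.minAreaRect(onplane(cal,c,.072)*1000),c.mean(0))
E
```

```text
clock: 25.35
tool_pos: [0.4357, 0.1141, 0.1806]
ee_rot: [0.0, 1.0, 0.008, -0.001]
wrist_force: [1.1, 0.8, 0.3]
grip_width: 0.0851
clock: 25.65
tool_pos: [0.3907, 0.1534, 0.1809]
ee_rot: [0.0, 1.0, 0.01, -0.0]
wrist_force: [0.3, -0.1, 0.4]
grip_width: 0.0848
t 25.65 tcp [0.3907 0.1534 0.1809] w 0.0848 F [ 0.3 -0.1  0.4]
 shift cm [1.51 1.07 1.09]
 jaw axis deg -88.87 z axis [-2.e-04 -8.e-04 -1.e+00] q [ 0.11  0.09  1.94 -0.    1.11  1.66]
 turn rotvec [0.0008 0.0002 0.0198]
((409.102783203125, 144.9605255126953), (54.7626838684082, 52.57773208618164), 29.180400848388672) [[269.06395349 173.09883721]]
```

View pics/w21.png

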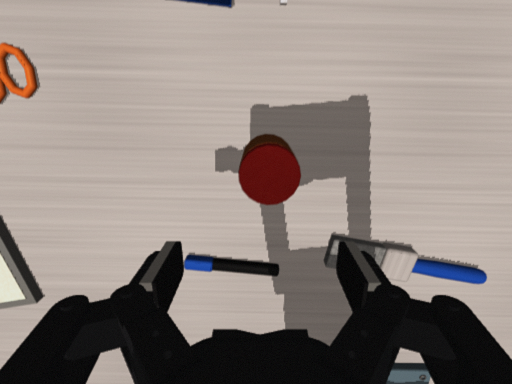

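The jar lid is centred at (269,172), which puts it at about (0.408, 0.144). I'll align first, then descend.

```bash
python3 -m creep '[[0,0,0,1.7,0.9,0,8.5],[0,0,0,1.7,0.9,0,8.5],[0,0,0,1.7,0.9,3,8.5],[0,0,0,1.7,0.9,6,8.5],[0,0,0,1.7,0.9,6,8.5]]' 40;python3 -m creep '[[0,0,0,0,0,0,8.5],[0,0,0,0,0,0,8.5]]' 40
python3 - <<'E'
from h import *
goto([.408,.144,.055],91)
cal=ctrl.get_calibration('wrist');im=ctrl.read_camera('wrist');cv2.imwrite('pics/w22.png',im[:,:,::-1])
E
```

```text
clock: 26.2
tool_pos: [0.4082, 0.1423, 0.1181]
ee_rot: [0.001, 1.0, 0.007, -0.003]
wrist_force: [-0.3, -0.7, 0.6]
grip_width: 0.0848
clock: 26.4
tool_pos: [0.4112, 0.1434, 0.1224]
ee_rot: [0.0, 1.0, 0.008, 0.001]
wrist_force: [0.1, 1.3, 0.2]
grip_width: 0.0848
t 26.4 tcp [0.4112 0.1434 0.1224] w 0.0848 F [0.1 1.3 0.2]
 shift cm [-0.33 -0.07  6.74]
 jaw axis deg -89.09 z axis [ 2.7e-03 -5.0e-04 -1.0e+00] q [ 0.08  0.2   1.98 -0.    0.96  1.63]
 turn rotvec [ 0.0006 -0.0027 -0.0015]
```

View pics/w22.png

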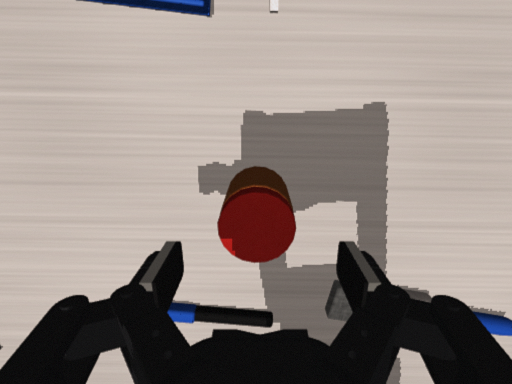

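```bash
python3 -m creep '[[0,0,0,-0.1,-0.1,3,8.5],[0,0,0,-0.1,-0.1,5,8.5],[0,0,0,-0.1,-0.1,6.4,8.5],[0,0,0,-0.1,-0.1,6.6,8.5],[0,0,0,-0.1,-0.1,6.6,8.5]]' 40;python3 -m creep '[[0,0,0,0,0,0,8.5],[0,0,0,0,0,0,7],[0,0,0,0,0,0,5],[0,0,0,0,0,0,5],[0,0,0,0,0,0,5]]' 50;python3 -m creep '[[0,0,0,0,0,0,5],[0,0,0,0,0,0,5]]' 50
python3 - <<'E'
from h import *
goto([.61,-.266,.16],91)
cal=ctrl.get_calibration('wrist');im=ctrl.read_camera('wrist');cv2.imwrite('pics/w23.png',im[:,:,::-1])
E
```

```text
clock: 26.95
tool_pos: [0.4094, 0.1447, 0.056]
ee_rot: [0.0, 1.0, 0.008, 0.001]
wrist_force: [0.7, -0.8, 0.1]
grip_width: 0.0849
clock: 27.45
tool_pos: [0.4092, 0.1447, 0.0563]
ee_rot: [0.0, 1.0, 0.008, 0.001]
wrist_force: [-2.0, 0.1, 7.9]
grip_width: 0.0545
clock: 27.65
tool_pos: [0.4092, 0.1447, 0.0563]
ee_rot: [0.0, 1.0, 0.008, 0.001]
wrist_force: [-1.3, 0.5, 6.7]
grip_width: 0.0546
t 27.65 tcp [0.4092 0.1447 0.0563] w 0.0546 F [-1.3  0.5  6.7]
 shift cm [ 19.4   41.41 -10.3 ]
 jaw axis deg -89.03 z axis [ 2.3e-03 -6.0e-04 -1.0e+00] q [ 0.08  0.31  2.05 -0.    0.78  1.64]
 turn rotvec [ 0.0006 -0.0023 -0.0005]
```

View pics/w23.png

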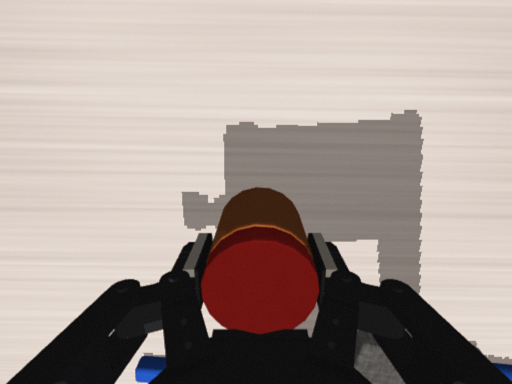

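The jar is held upright at (260,275). I'll lift it straight up, then carry it gently to the green tray.

```bash
python3 -m creep '[[0,0,0,0,0,-1.5,5],[0,0,0,0,0,-4,5],[0,0,0,0,0,-7,5],[0,0,0,0,1,-9,5],[0,0,0,0.5,3,-10,5]]' 50;python3 -m creep '[[0,0,0,1.5,3,0,5],[0,0,0,3,6,0,5],[0,0,0,4.5,9.5,0,5],[0,0,0,6,13,0,5],[0,0,0,7.5,16.5,0,5]]' 50;python3 -m creep '[[0,0,0,1.5,3.5,0,5],[0,0,0,3,7,0,5],[0,0,0,5,10.5,0,5],[0,0,0,6.5,14,0,5],[0,0,0,8,16,0,5]]' 50
python3 - <<'E'
from h import *
goto([.61,-.266,.16],91)
E
```

```text
clock: 28.2
tool_pos: [0.4144, 0.1154, 0.1574]
ee_rot: [0.0, 1.0, 0.009, 0.002]
wrist_force: [0.4, -0.7, -2.3]
grip_width: 0.0548
clock: 28.7
tool_pos: [0.4921, -0.0503, 0.1557]
ee_rot: [0.0, 1.0, 0.008, 0.0]
wrist_force: [0.7, -0.6, -1.0]
grip_width: 0.0546
clock: 29.2
tool_pos: [0.5749, -0.2104, 0.1555]
ee_rot: [0.001, 1.0, 0.007, 0.0]
wrist_force: [0.9, -0.1, -1.1]
grip_width: 0.0541
t 29.2 tcp [ 0.5749 -0.2104  0.1555] w 0.0541 F [ 0.9 -0.1 -1.1]
 shift cm [ 3.42  5.61 -0.44]
 jaw axis deg -89.14 z axis [ 8.0e-04 -1.4e-03 -1.0e+00] q [-0.53  0.45  1.52 -0.    1.18  1.02]
 turn rotvec [ 0.0014 -0.0007 -0.0025]
```

```bash
python3 -m creep '[[0,0,0,1.5,2,0,5],[0,0,0,2.5,4,0,5],[0,0,0,3.4,5.5,0,5],[0,0,0,3.4,5.5,0,5],[0,0,0,3.4,5.5,0,5]]' 50
python3 - <<'E'
from h import *
goto([.61,-.266,.0605],91)
cal=ctrl.get_calibration('wrist');im=ctrl.read_camera('wrist');cv2.imwrite('pics/w24.png',im[:,:,::-1])
for c in blobs(im,'green',400,90000):
    print(cv2.minAreaRect(onplane(cal,c,.024)*1000),c.mean(0))
E
```

```text
clock: 29.7
tool_pos: [0.6089, -0.2617, 0.1552]
ee_rot: [-0.0, 1.0, 0.008, -0.0]
wrist_force: [0.4, 1.2, -1.4]
grip_width: 0.0547
t 29.7 tcp [ 0.6089 -0.2617  0.1552] w 0.0547 F [ 0.4  1.2 -1.4]
 shift cm [0.1  0.44 9.47]
 jaw axis deg -89.07 z axis [-4.e-04  4.e-04 -1.e+00] q [-0.57  0.53  1.37  0.    1.23  0.98]
 turn rotvec [-0.0004  0.0004 -0.0012]
((609.2486572265625, -266.9924011230469), (125.25592803955078, 195.67324829101562), 2.5089240074157715) [[264.40767045 176.16051136]]
```

View pics/w24.png

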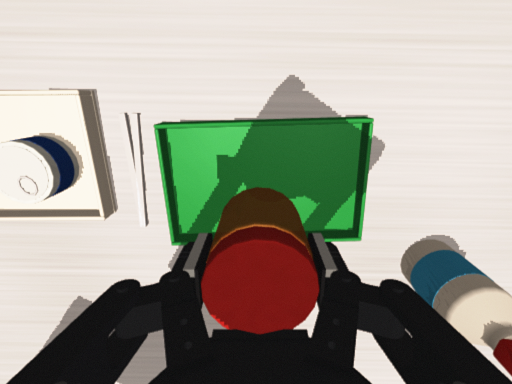

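The green tray is centred at (0.609, -0.267) and the jar is right over it. The spray bottle is well to the right, at (460,290). I'll lower the jar.

```bash
python3 -m creep '[[0,0,0,0,0.2,2,5],[0,0,0,0,0.2,4,5],[0,0,0,0,0.2,6,5],[0,0,0,0,0.2,7.5,5],[0,0,0,0,0.2,7.5,5]]' 50; python3 -m creep '[[0,0,0,0,0,0,5],[0,0,0,0,0,0,5],[0,0,0,0,0,0,5]]' 50
python3 - <<'E'
from h import *
goto([.61,-.266,.0605],91)
E
```

```text
clock: 30.25
tool_pos: [0.6079, -0.2623, 0.0783]
ee_rot: [-0.001, 1.0, 0.009, -0.002]
wrist_force: [0.3, 1.0, -1.3]
grip_width: 0.0545
clock: 30.55
tool_pos: [0.6102, -0.2644, 0.0821]
ee_rot: [0.001, 1.0, 0.008, 0.001]
wrist_force: [-0.3, 0.1, -1.0]
grip_width: 0.0545
t 30.55 tcp [ 0.6102 -0.2644  0.0821] w 0.0545 F [-0.3  0.1 -1. ]
 shift cm [-0.03  0.16  2.16]
 jaw axis deg -89.03 z axis [ 0.0027 -0.0019 -1.    ] q [-0.58  0.61  1.44 -0.    1.09  0.98]
 turn rotvec [ 0.0019 -0.0027 -0.0006]
```

```bash
python3 -m creep '[[0,0,0,0,0,0.8,5],[0,0,0,0,0,1.4,5],[0,0,0,0,0,1.8,5],[0,0,0,0,0,2.0,5],[0,0,0,0,0,2.0,5]]' 50; python3 -m creep '[[0,0,0,0,0,0,5],[0,0,0,0,0,0,5]]' 50
python3 - <<'E'
from h import *
goto([.61,-.266,.0603],91)
E
```

```text
clock: 31.05
tool_pos: [0.6094, -0.2639, 0.0605]
ee_rot: [0.0, 1.0, 0.008, 0.0]
wrist_force: [-0.3, -0.6, -0.7]
grip_width: 0.0544
clock: 31.25
tool_pos: [0.6096, -0.2641, 0.0606]
ee_rot: [0.0, 1.0, 0.008, 0.0]
wrist_force: [-0.1, -0.1, -0.8]
grip_width: 0.0549
t 31.25 tcp [ 0.6096 -0.2641  0.0606] w 0.0549 F [-0.1 -0.1 -0.8]
 shift cm [0.03 0.2  0.03]
 jaw axis deg -89.04 z axis [ 9.e-04 -6.e-04 -1.e+00] q [-0.58  0.63  1.46 -0.    1.05  0.98]
 turn rotvec [ 0.0007 -0.0009 -0.0007]
```

```bash
python3 -m creep '[[0,0,0,0,0,0.05,5],[0,0,0,0,0,0.05,5],[0,0,0,0,0,0.05,6],[0,0,0,0,0,0.05,8],[0,0,0,0,0,0.05,8]]' 50; python3 -m creep '[[0,0,0,0,0,-1,8],[0,0,0,0,0,-4,8],[0,0,0,0,0,-8,8],[0,0,0,0,0,-12,8.5],[0,0,0,0,0,-14,8.5]]' 50;python3 -m creep '[[0,0,0,-5,-5,0,8.5],[0,0,0,-10,-10,0,8.5],[0,0,0,-15,-10,0,8.5],[0,0,0,-20,-10,0,8.5],[0,0,0,-25,-10,0,8.5]]' 50;python3 -m creep '[[0,0,0,0,0,0,8.5],[0,0,0,0,0,0,8.5]]' 50
python3 - <<'E'
from h import *
goto([.61,-.266,.0603],91)
for n in('wrist','scene','top'):
    im=ctrl.read_camera(n);cv2.imwrite(f'pics/{n}_end.png',im[:,:,::-1])
    if n=='wrist':continue
    cal=ctrl.get_calibration(n)
    for k,z in(('gold',.028),('red',.076),('orange',.006)):
        for c in blobs(im,k):
            (x,y),(w,h),a=cv2.minAreaRect(onplane(cal,c,z)*1000)
            if abs(x-550)<200 and max(w,h)<150 and abs(y)<450:print(n,k,round(x),round(y),round(w),round(h),round(a,1))
E
```

```text
clock: 31.75
tool_pos: [0.6097, -0.264, 0.0603]
ee_rot: [0.0, 1.0, 0.008, 0.001]
wrist_force: [0.4, -0.3, 0.3]
grip_width: 0.0799
clock: 32.25
tool_pos: [0.6109, -0.2647, 0.2057]
ee_rot: [0.002, 1.0, 0.008, 0.003]
wrist_force: [0.1, 0.7, 1.6]
grip_width: 0.0853
clock: 32.75
tool_pos: [0.3892, -0.1682, 0.2007]
ee_rot: [0.001, 1.0, 0.009, 0.001]
wrist_force: [0.1, -0.8, 0.6]
grip_width: 0.085
clock: 32.95
tool_pos: [0.3905, -0.1696, 0.2012]
ee_rot: [0.001, 1.0, 0.008, 0.002]
wrist_force: [-0.2, 0.2, 0.5]
grip_width: 0.085
t 32.95 tcp [ 0.3905 -0.1696  0.2012] w 0.085 F [-0.2  0.2  0.5]
 shift cm [21.76  9.94 14.18]
 jaw axis deg -89.11 z axis [ 0.003  -0.0022 -1.    ] q [-0.67  0.08  1.9   0.    1.16  0.88]
 turn rotvec [ 0.0022 -0.003  -0.002 ]
scene gold 630 318 52 84 84.9
scene gold 623 227 51 85 84.6
scene red 606 -264 54 50 20.3
scene orange 487 414 47 66 11.9
top gold 616 226 51 78 84.4
top gold 624 317 52 78 85.4
top red 603 -263 48 52 45.3
top orange 487 414 47 65 13.6
```

View pics/scene_end.png

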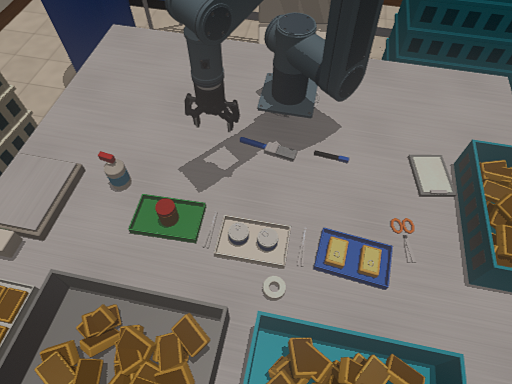

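View pics/top_end.png

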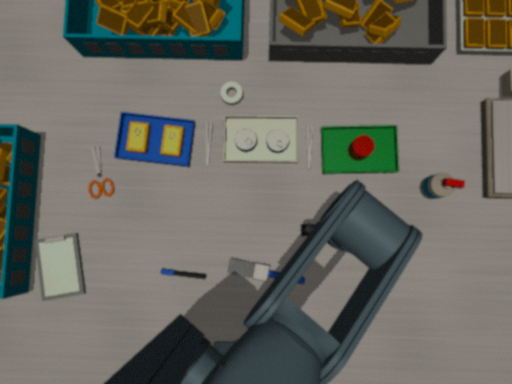

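View pics/wrist_end.png

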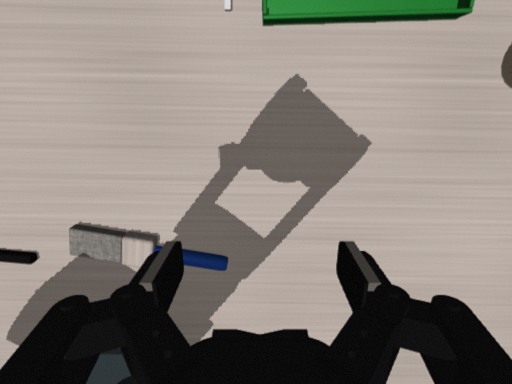

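In the final top view the gold tins are at (137,136) and (172,140), the round tins at (246,139) and (277,140), and the jar is upright at (362,147). The scissors (101,187) and spray bottle (440,185) are where they started. Everything is in its tray and the arm is clear, so I'm handing in.

```bash
python3 -c "
from workcell import ctrl
ctrl.sign_off()"
```

```text
the job is handed in; nothing more can be done
```

I sorted all five items in the order you asked and handed the job in at about 33 s, against the 128 s limit. The gold tins are in the blue tray, the round tins in the white tray and the jar in the green tray.

- **Placing:** the last top and scene pictures show every item inside its tray, lid up and not stacked. The measured outlines of the gold tins and the jar lid match flat, upright items. I judged the round tins from the pictures only, without measuring them again.
- **Bystanders:** the scissors' handles measured within about 1 mm of where they started. The spray bottle sits at the same place in the pictures; I did not measure it.
- **Forces:** no force reading went above about 8 N. That was at the end of each move, so I can't rule out brief peaks in between.
- **Disagreements:** camera views differed by up to about 7 mm on some positions: the blue tray, the white tray, the round tins and the placed gold tins. I used values in between, and the slack in the trays covered the difference.

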